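# Lock the thrust sled, fit the intake collar, release the brake

### The job

The micro-turbine's thrust sled must not shove its load cell while parts go on. Push the brake lever down until its rubber shoe bites firmly on the sled, without crushing it, and let go; fit the loose aluminium collar gently over the spigot on top of the combustor can, fully home; then flick the brake lever well up again so that the sled is free. Leave the other parts on the bench alone.

Things in the scene. Friction and masses are not known exactly. Their poses are not given: they have to be found in the camera images.
- stand: Fixed dark steel bed 174 x 270 x 12 mm with low aluminium guides. Origin: centre of its underside, on the table; z up; yaw within 0.25 rad. In its frame the sled can slide along y, 6 mm either way; the grey brake pedestal stands at (-55, -95) mm, the load cell at the +y end.
- cell: The load cell: aluminium block 50 x 26 x 36 mm fixed on the bed at the sled's +y end; do not push the sled against it with more than a few newtons.
- sled: Loose aluminium plate 150 x 130 x 14 mm (0.9 kg) on the bed, axes as the stand's. Origin: centre of its underside, 12 mm above the table. On it at (25, 5) mm an upright perforated steel can, radius 33 mm, its flat top 71 mm above the table, the spigot on it; at (-55, -43) mm a block, 24 x 44 mm, on which the brake shoe presses.
- spigot (a point): Centre of the top face of the spigot, 88 mm above the table. The spigot is a steel stub 17 mm tall: cylinder 38 mm in diameter for the lower 9 mm, then tapering to 26 mm at the top.
- lever (a joint): Brake lever angle, rad: 0 level, positive raised; -0.35 to 1.25, starts 0.75 to 1.1, released above 0.6. Flat steel bar 12 x 11 mm hinged on the pedestal, pointing along the stand's +y, swinging in its y-z plane. The hinge is stiff: the lever stays where it is left and needs about 5 N across its end to move.
- lever_handle (a point): Middle of the handle: a level round steel pin, 12 mm in diameter, sticking 60 mm out of the lever's side along the stand's -x; this point is 42 mm from the bar's middle, 24 mm from the pin's free end and 125 mm from the hinge axis. Free space all round: push it from above, or pinch it from above across the stand's y.
- lever_pivot (a point): Point on the hinge axis (which lies along the stand's x), 62 to 66 mm above the table. lever_handle = lever_pivot + 125 mm x (cos angle along the stand's y, sin angle up).
- collar: Loose plain aluminium collar, a thick open tube: outer diameter 56 mm, bore 42 mm, height 36 mm, about 0.11 kg, upright on the table. Origin: centre of its underside, z along the bore. It is in one of three places on the right of the table, finned cone and wheel in the others, 12 cm or more apart. Home: underside on the can's flat top.
- finned: Bystander: finned aluminium cone, 62 mm in diameter at the foot, 66 mm tall, solid, no bore. Origin: centre of its underside.
- wheel: Bystander: dark bladed compressor wheel, 60 mm in diameter, 28 mm tall, lying flat. Origin: centre of its underside.
- ystand_a: Bystander: printed Y-shaped holder, about 100 mm wide and 75 mm tall, behind the stand.
- ystand_b: Bystander: another Y-shaped holder of the same size.
- gas_can: Bystander: gas cartridge 110 mm in diameter, 104 mm tall.
- bottle: Bystander: drink bottle 64 mm in diameter, 210 mm tall.
- brake: Grey two-cheek steel pedestal of the brake, fixed on the bed; origin on its base, 52 mm under the hinge axis. The lever's rubber shoe, 50 mm from the hinge, meets the sled's block anywhere from -0.1 to 0.22 rad, as its screw is set: feel for it. A steady push down of 9 to 11 N on the handle bites firmly and stays when let go; under 8 N is loose, 13 N or more crushes. From touch on about 3 N per mm at the handle.
There are look-alikes about, which are no part of the job. Of the things that look like the sled, the largest one is meant.

How it is judged:
By the outcome, as a careful person would: the job done as asked, in the order asked, and still so for the second after the job is handed in, with the robot touching nothing.
It also fails if it takes over 72 s, if anything falls off the work surface, if the arm or the gripper's body presses on something with over 40 N, if the wrist force passes 120 N, or if a joint passes its speed limit or range.

### The arm

A 6-joint arm with a two-finger parallel gripper is mounted at the origin on the work surface. World frame = base frame: x ahead of the robot, y to its left, z up, the work surface at z = 0. Lengths are in mm, angles in degrees, forces in N, time in s.
With the tool pointing down it reaches from about 350 to 850 mm from the base axis. Payload 8.1 kg.
Tool frame: the origin (TCP) lies midway between the tips of the shut fingers; the grasp point (between the pads) lies hold_point_z behind it (hold_point_z is the distance from the TCP to the grasp point, in mm); z points along the fingers, x is the direction in which the jaws open and shut, and the axes are right-handed (so a half turn about z gives the same grasp; the last joint's range is limited). The gripper opens to 85 mm and grips with 20 to 120 N. Pads are 22 mm wide; open, the fingers measure 114 mm over their backs; the gripper's body (76 mm by 85 mm) begins 54 mm behind the grasp point. The pads swing forward as they close: fully open they stand 13 mm farther back than shut.
Start: joints at [-79.206, 7.471, 85.268, -0, 87.261, -4.893], TCP at [162.255, -577.649, 210.792] pointing down, gripper open.
Joint ranges: [-169.43, 169.43], [-51.17, 129.36], [1.28, 143.12], [-76.62, 256.62], [0, 156.53], [-152.29, 152.29]. Speed limits (degrees/s): [136.94, 136.94, 159.86, 180, 180, 180].

### API

Orientations are given as [roll, pitch, yaw] about the fixed x, y, z axes, in that order (R = Rz(yaw) Ry(pitch) Rx(roll)).
In Python, from bench import * gives the robot as it stands.
- The arm moves only by the shell command python3 -m pendant 'ROWS' [OPENING] [FORCE]. ROWS is JSON, a list that holds one entry, the list of rows, each a list of 4 numbers: the shift along the tool's x, y, z normalised to -1 to 1, where 1 is 0.02 m, then the turn about the tool's z normalised to -1 to 1, where 1 is 0.08 rad. A call has exactly 10 rows; each row shifts and turns the pose as measured when the row begins, along the tool's axes as they then stand; what a row does not reach is not made up. A row lasts 1/12 s, in which the tool goes at most 41.7 mm and 7.16 degrees, less where a joint would pass 70% of its speed; a pose out of reach is approached as far as the arm can. A call with a number of a shift or a turn outside -1 to 1 is refused whole. A call with a gripper value outside its range is refused whole. OPENING is the gripper's target within -1 to 1 (fully open at 1, half-way at 0, shut at -1), set as the call begins (- or left out, the last holds). The fingers move at their own pace and stop on an object; FORCE is the grip in N (left out, the last holds). Time passes only in rows, so rows that do not move let the fingers close, or fill a call up. It gives the time, the measured TCP pose, the force and the opening at its end, in the units of the state.
- sense(): the state, without advancing time (a new reading comes with each control period).
- snapshot(name): name is "scene" or "top"; returns the picture (384x512x3 uint8, red, green, blue); there is no depth.
- calibration(name): a dict with "mtx" (3x3 intrinsics, pixels), "world_to_cam" (4x4, takes a point from world to camera coordinates). Camera axes: x right, y down, z forward; pixel columns grow to the right and rows downward; lengths in mm; the calibration is good to about 2 mm. A picture is of the moment at which its call begins. calibration takes no time and is no camera call.
- hand_in(): hands the job in, once; it reports no verdict.
The state is a dict: "time": time; "joint_pos": joint angles; "qd": joint speeds; "joint_efforts": joint torques, N m; "tool_pos": TCP position; "tcp_rot": TCP orientation; "ft_force": force on the tool from outside, world axes, zero at the start; "wrist_torque": the same for the moment, N m; "finger_gap": finger opening in mm.
Only numpy, scipy, OpenCV 4.12 (cv2) and the standard library are available. Lean on these libraries where they do the work, as an engineer would, in place of code of your own. Each camera call takes 0.05 s, during which the arm holds its last target.

## Working session

There is one attempt and no reset: what is moved stays moved. The work goes in short steps, Python scripts to look and compute and a shell command to move; the robot and the scene stay as the last step left them, time stands still between calls to the robot, and variables do not carry over. Pictures are saved under pics/ and viewed, and the job is handed in when it is done.

```bash
ls; mkdir -p pics; python3 - <<'E'
from bench import *
import cv2
for n in("scene","top"):
    im=snapshot(n); cv2.imwrite(f"pics/{n}0.png",im[:,:,::-1]); 
    c=calibration(n); print(n,c)
print(sense())
E
```

```text
pics
scene {'mtx': array([[451.78113577,   0.        , 263.03034584],
       [  0.        , 451.78113577, 183.96634786],
       [  0.        ,   0.        ,   1.        ]]), 'world_to_cam': array([[-1.73628391e-01,  9.84568176e-01,  2.18789357e-02,
         5.91922052e+01],
       [ 6.17415416e-01,  1.26135434e-01, -7.76458663e-01,
        -3.04864876e+02],
       [-7.67236199e-01, -1.21306876e-01, -6.29788263e-01,
         1.91583279e+03],
       [ 0.00000000e+00,  0.00000000e+00,  0.00000000e+00,
         1.00000000e+00]])}
top {'mtx': array([[469.68190487,   0.        , 262.5226217 ],
       [  0.        , 469.68190487, 183.33646478],
       [  0.        ,   0.        ,   1.        ]]), 'world_to_cam': array([[-1.01454269e-02, -9.99876624e-01,  1.19919239e-02,
         2.04021885e+01],
       [-9.89018666e-01,  8.26551598e-03, -1.47559340e-01,
         5.98750587e+02],
       [ 1.47442015e-01, -1.33572891e-02, -9.88980503e-01,
         1.33632988e+03],
       [ 0.00000000e+00,  0.00000000e+00,  0.00000000e+00,
         1.00000000e+00]])}
{'time': 0.1, 'joint_pos': array([-7.92059300e+01,  7.51144172e+00,  8.53231193e+01,  3.85884565e-04,
        8.72610589e+01, -4.89306153e+00]), 'qd': array([-0.03536378, -0.12298767, -0.14863348,  0.00738317, -0.0259435 ,
        0.0226475 ]), 'joint_efforts': array([ 1.71649546e-03, -5.70950460e+01, -5.01941407e+01, -2.02360643e-04,
        8.15352949e-03,  7.79418838e-05]), 'tool_pos': array([ 162.1557695 , -577.12676101,  209.84170304]), 'tcp_rot': array([-1.79991460e+02,  9.52385733e-02, -7.43128802e+01]), 'ft_force': array([-0.34343206,  0.59380813, -0.47829358]), 'wrist_torque': array([ 0.05049367,  0.01468627, -0.02365553]), 'finger_gap': 85.18165052185475}
```

View pics/scene0.png

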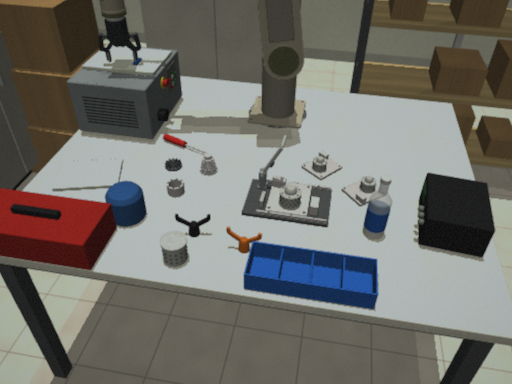

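View pics/top0.png

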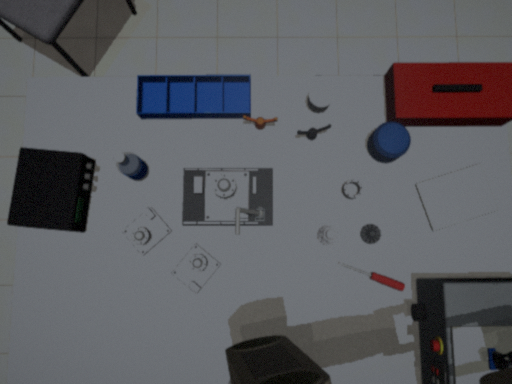

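```bash
python3 - <<'E'
import cv2,numpy as np
t=cv2.imread("pics/top0.png");s=cv2.imread("pics/scene0.png")
g=lambda i:np.clip((i/255.)**0.6*255,0,255).astype(np.uint8)
cv2.imwrite("pics/t1.png",cv2.resize(g(t[150:300,110:290]),None,fx=4.2,fy=4,interpolation=cv2.INTER_CUBIC))
cv2.imwrite("pics/s1.png",cv2.resize(g(s[130:240,230:360]),None,fx=6,fy=5.4,interpolation=cv2.INTER_CUBIC))
a=cv2.resize(g(t[170:260,300:400]),None,fx=4,fy=4,interpolation=cv2.INTER_CUBIC)
b=cv2.resize(g(s[140:230,140:240]),None,fx=4,fy=4,interpolation=cv2.INTER_CUBIC)
cv2.imwrite("pics/c1.png",np.hstack([a,b]))
E
```

```text
(no output)
```

View pics/t1.png

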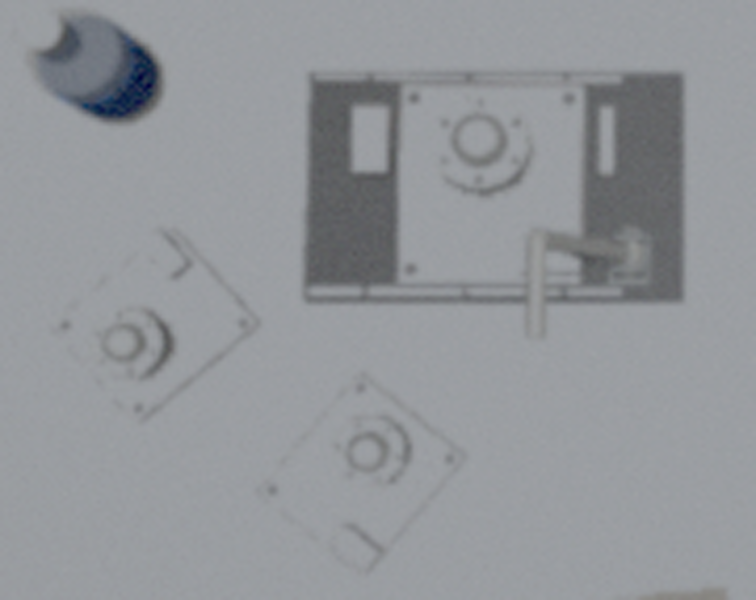

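View pics/s1.png

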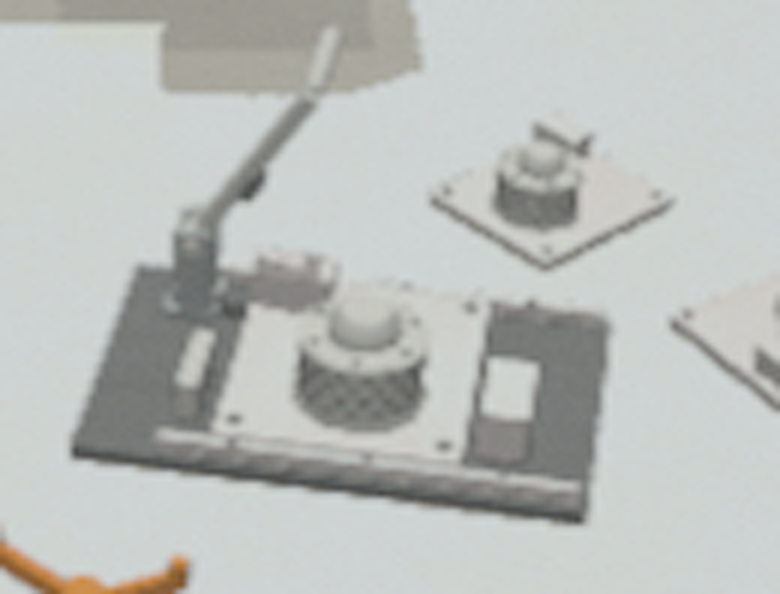

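View pics/c1.png

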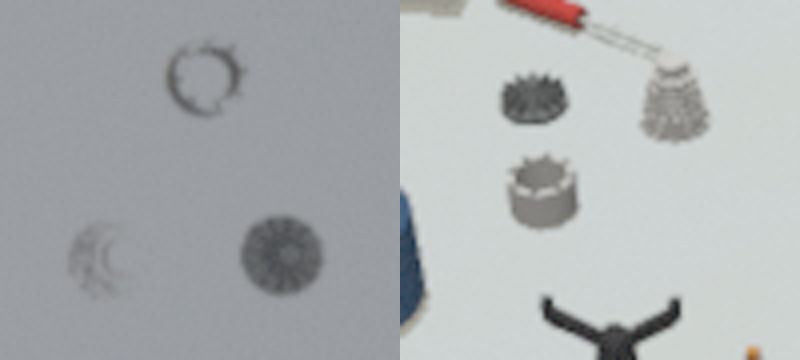

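```bash
cat > h.py <<'E'
from bench import *
import numpy as np,cv2
def cam(n):
    c=calibration(n);return c["mtx"],c["world_to_cam"]
def ray(n,uv):
    K,T=cam(n);R=T[:3,:3];o=-R.T@T[:3,3]
    d=R.T@np.linalg.solve(K,[uv[0],uv[1],1]);return o,d/np.linalg.norm(d)
def plane(n,uv,z):
    o,d=ray(n,uv);return o+d*(z-o[2])/d[2]
def two(a,b):
    o1,d1=ray("top",a);o2,d2=ray("scene",b)
    s=np.linalg.lstsq(np.c_[d1,-d2],o2-o1,rcond=None)[0]
    p,q=o1+s[0]*d1,o2+s[1]*d2;return (p+q)/2,np.linalg.norm(p-q)
def proj(n,p):
    K,T=cam(n);q=K@(T[:3,:3]@np.asarray(p,float)+T[:3,3]);return q[:2]/q[2]
def crop(n,u0,v0,u1,v1,f,out,im=None,pts=()):
    if im is None: im=snapshot(n)[:,:,::-1]
    im=np.ascontiguousarray(im)[v0:v1,u0:u1]
    im=cv2.resize(im,None,fx=f,fy=f,interpolation=cv2.INTER_CUBIC)
    im=cv2.normalize(im,None,0,255,cv2.NORM_MINMAX)
    for p in pts:
        q=proj(n,p);cv2.circle(im,(int((q[0]-u0+.5)*f),int((q[1]-v0+.5)*f)),3,(0,0,255),1)
    cv2.imwrite(out,im)
E
python3 - <<'E'
from h import *
t=cv2.imread("pics/top0.png")
g=cv2.cvtColor(t,cv2.COLOR_BGR2GRAY).astype(int)
print(np.percentile(g[160:300,170:290],[1,10,25,50,75,99]))
m=((g<75).astype(np.uint8)*255)
m2=np.zeros_like(m);m2[160:232,175:282]=m[160:232,175:282]
m2=cv2.morphologyEx(m2,cv2.MORPH_OPEN,np.ones((2,2)))
pts=cv2.findNonZero(m2);h=cv2.convexHull(pts);r=cv2.minAreaRect(h);bx=cv2.boxPoints(r);print(r,bx)
W=np.array([plane("top",p,12)for p in bx]);print(W);print(W.mean(0),[np.linalg.norm(W[i]-W[i-1])for i in range(4)])
cv2.imwrite("pics/m.png",m2)
crop("top",205,165,285,245,9,"pics/t2.png",t)
crop("scene",240,130,330,220,8,"pics/s2.png",cv2.imread("pics/scene0.png"))
E
```

```text
[ 48.  59. 107. 114. 115. 117.]
((228.5, 198.0), (56.0, 89.0), 90.0) [[184. 170.]
 [273. 170.]
 [273. 226.]
 [184. 226.]]
[[646.36963604 250.81903633  12.        ]
 [644.21972523 -17.66139825  12.        ]
 [475.38011235 -15.39217079  12.        ]
 [477.87435014 248.38027425  12.        ]]
[560.96095594 116.53643539  12.        ] [np.float64(168.51293401291403), np.float64(268.48904236876336), np.float64(168.85486155140558), np.float64(263.78423756250555)]
```

View pics/t2.png

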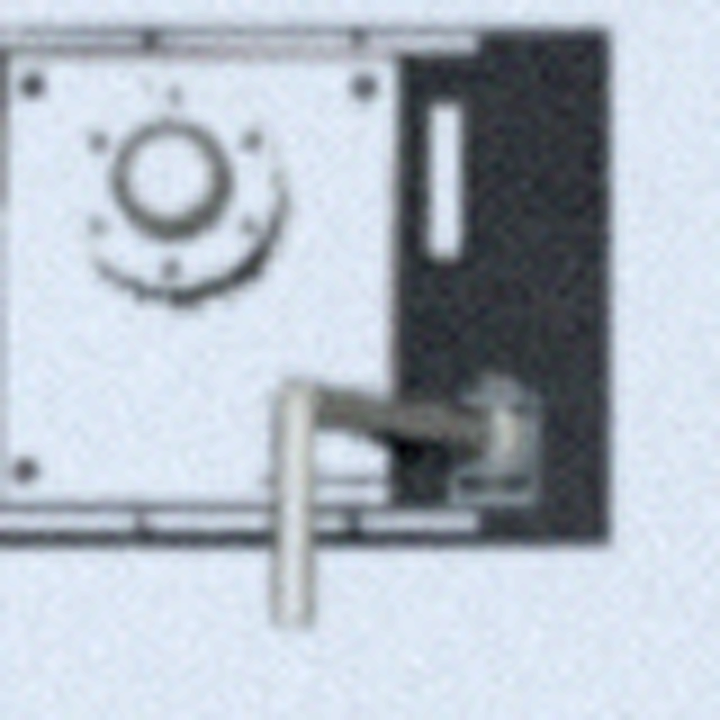

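View pics/s2.png

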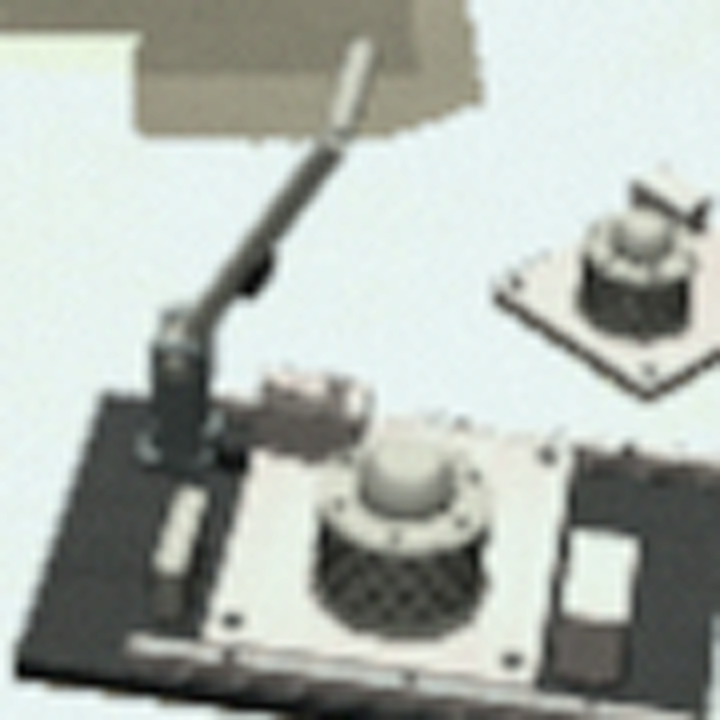

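```bash
python3 - <<'E'
from h import *
T=lambda c,u0=205,v0=165,f=9:(u0+c[0]/f-.5,v0+c[1]/f-.5)
S=lambda c:(240+c[0]/8-.5,130+c[1]/8-.5)
sp=plane("top",T((172,179)),88);print("spigot top-plane",sp, "outer z80",plane("top",T((172,180)),79))
print("spig scene z", plane("scene",S((408,465)),88), proj("scene",sp), (proj("scene",sp)+.5-[240,130])*8)
print("free end",two(T((293,622)),S((365,44))))
print("bar end",two(T((298,390)),S((337,145))))
print("pivot top",plane("top",T((497,430)),75))
C=[plane("top",T(c),12) for c in((608,33),(608,543))];print("bed right corners",C)
im=cv2.imread("pics/top0.png")
crop("top",330,168,372,210,16,"pics/c2.png",im); crop("scene",155,170,197,212,16,"pics/c3.png",cv2.imread("pics/scene0.png"))
a=cv2.imread("pics/c2.png");b=cv2.imread("pics/c3.png");cv2.imwrite("pics/c4.png",cv2.resize(np.hstack([a,b]),(800,400)))
crop("top",175,160,225,235,8,"pics/t3.png",im)
E
```

```text
spigot top-plane [590.29897389 126.05535916  88.        ] outer z80 [591.30514159 126.68629621  79.        ]
spig scene z [596.33512437 128.75986979  88.        ] [289.87816499 186.29190317] [403.02531989 454.33522538]
free end (array([446.77803745,  85.54362056, 178.94738432]), np.float64(2.30630680305325))
bar end (array([514.52179793,  84.09061697, 175.27727691]), np.float64(2.313688911896294))
pivot top [511.0989308   24.09202095  75.        ]
bed right corners [array([649.87202412, -14.87983773,  12.        ]), array([478.86356867, -12.63224289,  12.        ])]
```

View pics/c4.png

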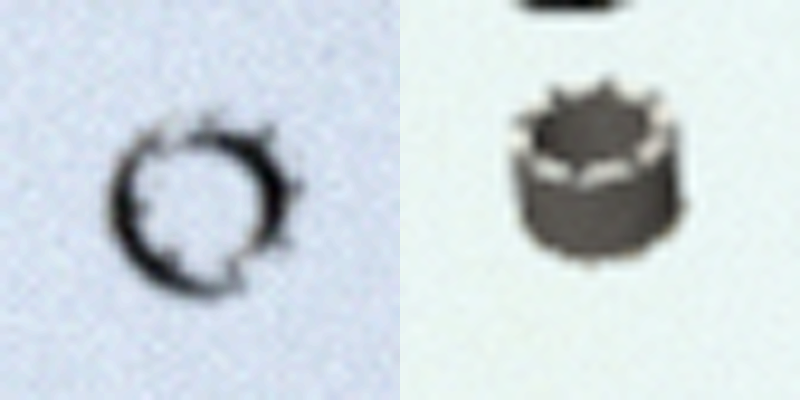

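View pics/t3.png

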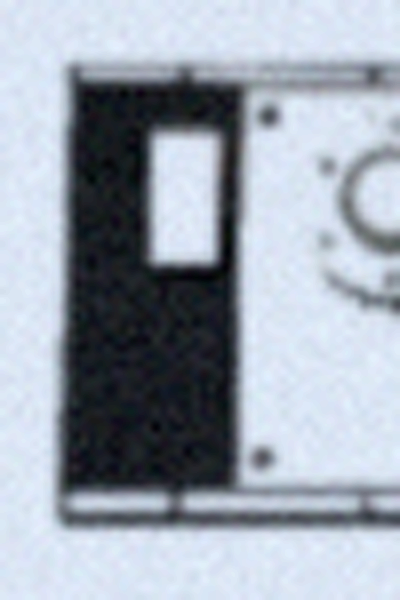

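```bash
python3 -m pendant '[[[0,0,-1,0.9],[0,0,-1,0.9],[0,0,-1,0.9],[0,0,-0.5,0.9],[0,-1,0,0],[-1,-1,0,0],[-1,-1,0,0],[-1,-1,0,0],[-1,-1,0,0],[-1,-1,0,0]]]' -1 40
```

```text
time: 0.93
tool_pos: [283.7, -477.8, 275.8]
tcp_rot: [179.7, 0.8, -92.2]
ft_force: [0.1, 0.3, 0.1]
finger_gap: -0.1
```

```bash
python3 -m pendant '[[[-1,-0.8,0,-0.3],[-1,-0.8,0,0],[-1,-0.8,0,0],[-1,-0.8,0,0],[-1,-0.8,0,0],[-1,-0.8,0,0],[-1,-0.8,0,0],[-1,-0.8,0,0],[-1,-0.8,0,0],[-1,-0.8,0,0]]]' ; python3 -m pendant '[[[-1,-0.2,0,0],[-1,-0.2,0,0],[-1,-0.2,0,0],[-1,-0.2,0,0],[-1,-0.2,0,0],[-1,0,0,0],[-1,0,0,0],[-1,0,0,0],[-1,0,0,0],[-1,0,0,0]]]'
```

```text
time: 1.77
tool_pos: [452.7, -267.1, 273.0]
tcp_rot: [179.4, 1.2, -90.8]
ft_force: [0.1, -0.4, 0.4]
finger_gap: -0.2
time: 2.6
tool_pos: [475.5, -54.9, 271.5]
tcp_rot: [178.9, 1.4, -90.6]
ft_force: [0.2, -0.1, -1.0]
finger_gap: 0.4
```

```bash
python3 -m pendant '[[[-1,0,0.5,0],[-1,0,0.5,0],[-1,0,0.5,0],[-1,0,0.5,0],[-1,0,0.5,0],[-1,0,0.5,0],[-0.9,0.2,0.2,0],[0,0,0,0],[0,0,0,0],[0,0,0,0]]]'; python3 - <<'E'
from h import *
im=snapshot("scene")[:,:,::-1]
crop("scene",200,80,350,220,5.3,"pics/s3.png",im,[(470,85,177)])
im=snapshot("top")[:,:,::-1]
crop("top",180,160,290,270,5.3,"pics/t4.png",im,[(470,85,177)])
print(sense())
E
```

```text
time: 3.43
tool_pos: [467.9, 95.0, 204.9]
tcp_rot: [178.6, 1.4, -90.4]
ft_force: [0.7, -0.5, 0.3]
finger_gap: 0.4
{'time': 3.5333, 'joint_pos': array([  4.01546045, -10.48086086, 103.50507774,   1.52899108,
        88.23611139,  94.37083204]), 'qd': array([-0.54967112, -0.12806895, -0.39927407,  0.04516131, -0.1479753 ,
        0.24641703]), 'joint_efforts': array([ 5.12444023e-01, -4.01553404e+01, -4.96238101e+01,  2.51201391e-01,
        1.75421289e-01, -3.30393821e-03]), 'tool_pos': array([468.30210903,  94.50113814, 205.26146789]), 'tcp_rot': array([178.62590535,   1.42629623, -90.43635293]), 'ft_force': array([-0.2038403 , -0.86334559,  0.31907193]), 'wrist_torque': array([-0.01223852, -0.05976357,  0.0251008 ]), 'finger_gap': 0.16477656299128934}
```

View pics/s3.png

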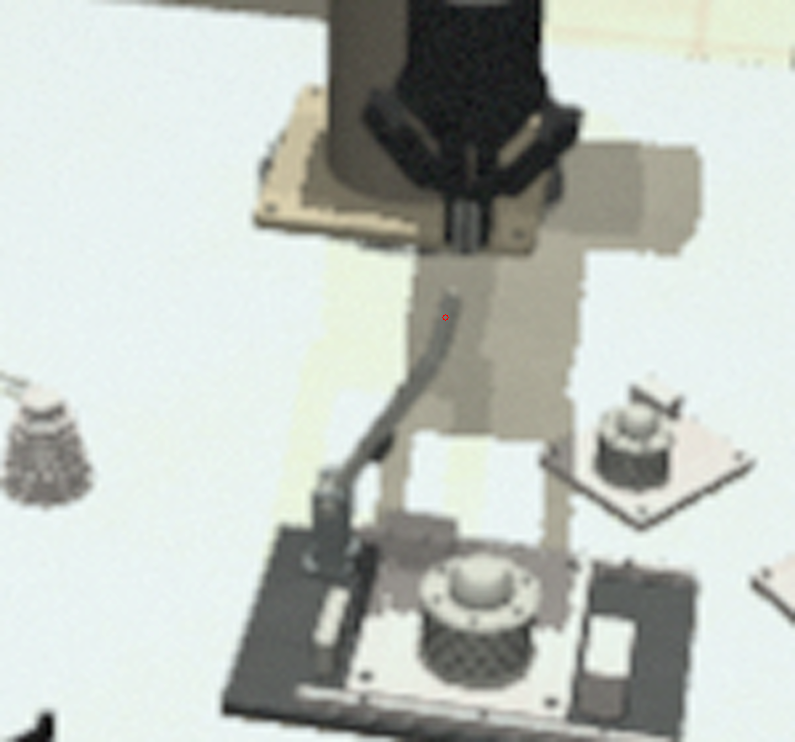

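View pics/t4.png

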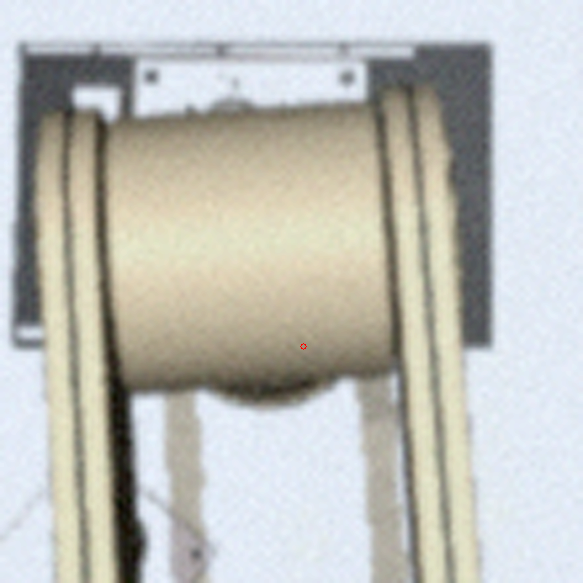

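```bash
python3 -m pendant '[[[0.15,0,0.25,0],[0.15,0,0.25,0],[0.1,0,0.2,0],[0,0,0.15,0],[0,0,0.15,0],[0,0,0.1,0],[0,0,0.1,0],[0,0,0.1,0],[0,0,0,0],[0,0,0,0]]]'
```

```text
time: 4.37
tool_pos: [468.5, 83.1, 176.8]
tcp_rot: [178.7, 1.4, -90.7]
ft_force: [0.8, -0.5, 0.3]
finger_gap: 0.2
```

```bash
python3 - <<'E'
from h import *
im=snapshot("scene")[:,:,::-1]
crop("scene",240,80,330,170,8,"pics/s4.png",im,[(470,85,177)])
E
```

```text
(no output)
```

View pics/s4.png

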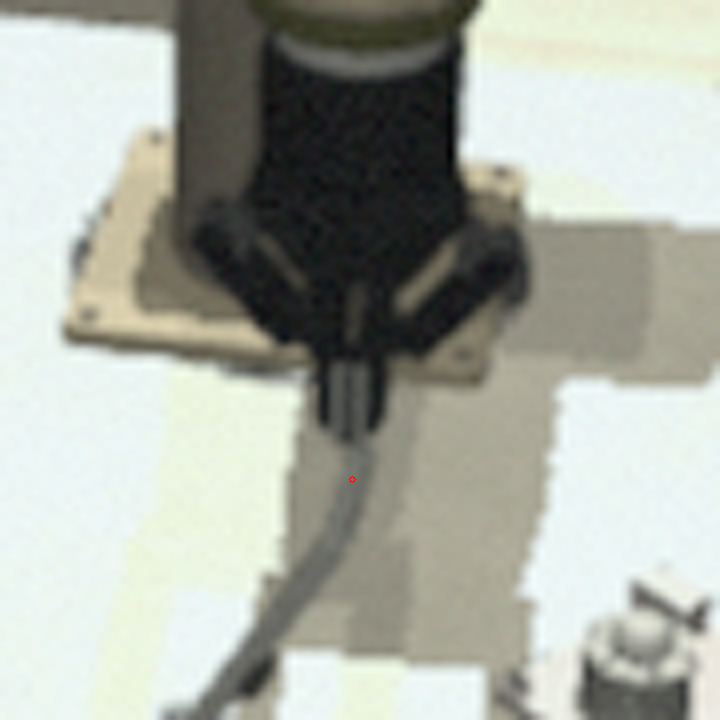

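```bash
python3 - <<'E'
from h import *
for p,u0,v0,f in (((468.3,94.5,205.3),200,80,5.3),((468.5,83.1,176.8),240,80,8),((446.8,85.5,179),240,80,8),((446.8,85.5,173),240,80,8)):
    print((proj("scene",p)+.5-[u0,v0])*f)
print(sense()['tool_pos'],sense()['ft_force'])
E
```

```text
[464.25762021 277.63108812]
[348.26480858 477.06073859]
[362.01441441 443.86388992]
[361.23634019 456.46522895]
[468.51216787  83.07275283 176.85728941] [-0.27470456  0.09082458 -0.15347478]
```

```bash
python3 -c "
import bench;print([ (k,getattr(bench,k)) for k in dir(bench) if not k.startswith('__') and isinstance(getattr(bench,k),(int,float,dict,list,tuple,str))]); print([k for k in dir(bench)if not k.startswith('_')])"; python3 -m pendant '[[[0,0,0.1,0],[0,0,0.1,0],[0,0,0.1,0],[0,0,0.1,0],[0,0,0.1,0],[0,0,0,0],[0,0,0,0],[0,0,0,0],[0,0,0,0],[0,0,0,0]]]'
```

```text
[('hold_point_z', 18.700000000000003)]
['PlanningError', 'calibration', 'hand_in', 'hold_point_z', 'sense', 'snapshot']
time: 5.25
tool_pos: [468.5, 83.7, 166.3]
tcp_rot: [178.7, 1.4, -90.7]
ft_force: [0.3, -0.2, -0.3]
finger_gap: -0.2
```

```bash
python3 -m pendant '[[[0,0,0.08,0],[0,0,0.08,0],[0,0,0.08,0],[0,0,0.08,0],[0,0,0.08,0],[0,0,0.08,0],[0,0,0.08,0],[0,0,0.08,0],[0,0,0.08,0],[0,0,0.08,0]]]'; python3 - <<'E'
from h import *
im=snapshot("scene")[:,:,::-1]
crop("scene",240,80,330,170,8,"pics/s5.png",im,[(470,85,177)])
print(sense()['tool_pos'],sense()['ft_force'])
E
```

```text
time: 6.08
tool_pos: [469.2, 86.6, 159.8]
tcp_rot: [179.0, 1.6, -90.6]
ft_force: [-7.4, 0.2, 12.0]
finger_gap: 0.2
[469.2100371   86.66474585 159.78925509] [-6.1109319   0.67190603 11.77891234]
```

View pics/s5.png

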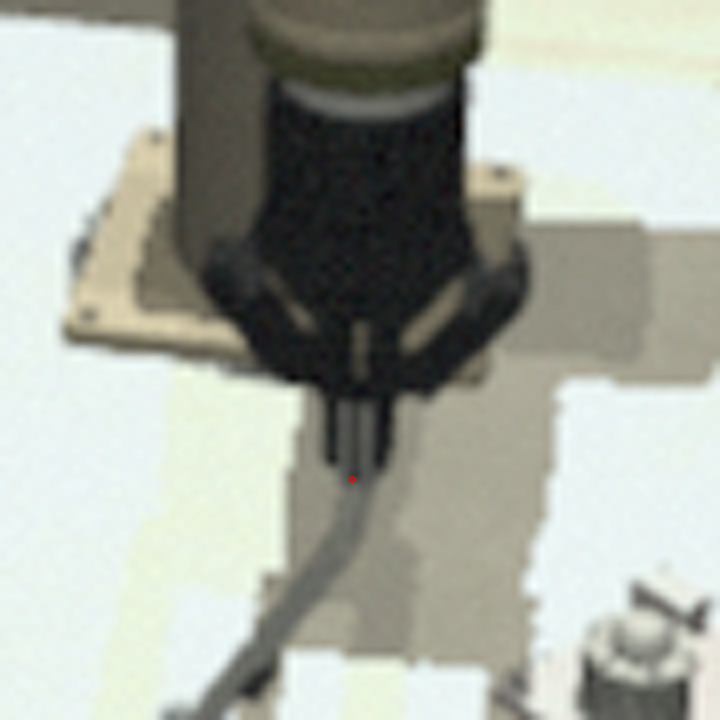

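```bash
python3 -m pendant '[[[-0.45,0,0.4,0],[-0.45,0,0.4,0],[-0.45,0,0.45,0],[-0.42,0,0.45,0],[-0.4,0,0.5,0],[-0.4,0,0.5,0],[-0.35,0,0.5,0],[-0.3,0,0.5,0],[0,0,0,0],[0,0,0,0]]]'; python3 - <<'E'
from h import *
im=snapshot("scene")[:,:,::-1]
crop("scene",240,100,330,210,6,"pics/s6.png",im)
print(sense()['tool_pos'],sense()['ft_force'])
E
```

```text
time: 6.97
tool_pos: [471.0, 155.6, 90.8]
tcp_rot: [179.4, 1.6, -90.6]
ft_force: [0.3, 0.3, -0.5]
finger_gap: 0.0
[470.89639325 155.48107878  90.71734644] [ 0.15770948  0.86078488 -0.21126459]
```

View pics/s6.png

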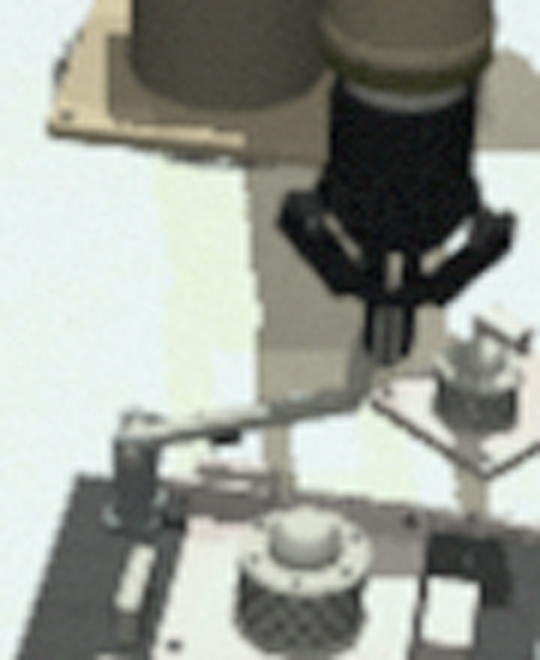

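```bash
python3 -m pendant '[[[0,0,-0.8,0],[0,0,-0.8,0],[0,0,-0.8,0],[0,0,-0.8,0],[0,0,0,0],[0,0,0,0],[0,0,0,0],[0,0,0,0],[0,0,0,0],[0,0,0,0]]]'; python3 - <<'E'
from h import *
im=snapshot("scene")[:,:,::-1]
# predicted pin segments
def pin(a):
    y=26.3+125*np.cos(a);z=64+125*np.sin(a);return[(446.8,y+.4,z),(470,y,z),(505,y-.5,z)]
P=sum([pin(a) for a in(.2,.3,.4,.5)],[])
crop("scene",240,100,330,210,6,"pics/s7.png",im,P)
print(sense()['tool_pos'],sense()['ft_force'])
E
```

```text
time: 7.85
tool_pos: [468.6, 151.4, 152.7]
tcp_rot: [178.9, 1.5, -90.7]
ft_force: [-0.1, -0.5, -0.8]
finger_gap: 0.1
[468.4896592  151.35958967 152.51285262] [ 0.22784295 -0.5318005   0.60372608]
```

View pics/s7.png

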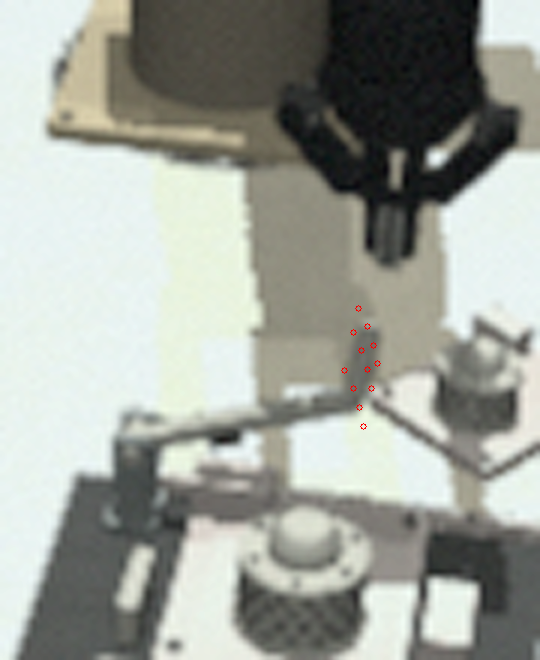

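```bash
python3 -m pendant '[[[0.2,0,0.5,0],[0,0,0.5,0],[0,0,0.4,0],[0,0,0.3,0],[0,0,0.15,0],[0,0,0.12,0],[0,0,0.1,0],[0,0,0.1,0],[0,0,0.1,0],[0,0,0,0]]]'; python3 - <<'E'
from h import *
im=snapshot("scene")[:,:,::-1]
crop("scene",240,100,330,210,6,"pics/s8.png",im)
print(sense()['tool_pos'],sense()['ft_force'])
E
```

```text
time: 8.73
tool_pos: [465.3, 147.9, 99.1]
tcp_rot: [178.6, 1.4, -90.7]
ft_force: [0.5, -0.2, 0.6]
finger_gap: -0.2
[465.43541672 147.9721122   99.36886891] [ 0.06862823  0.90706998 -0.3365263 ]
```

View pics/s8.png

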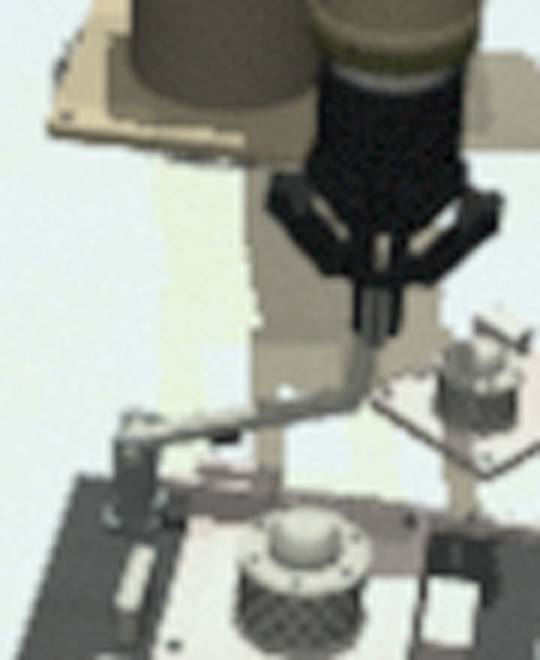

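```bash
python3 -m pendant '[[[0.2,-0.1,0,0],[0.1,-0.1,0,0],[0,0,0.12,0],[0,0,0.12,0],[0,0,0.12,0],[-0.04,0,0.12,0],[-0.04,0,0.12,0],[-0.04,0,0.12,0],[-0.04,0,0.12,0],[-0.04,0,0.12,0]]]'; python3 -c "
from bench import *
s=sense();print(s['tool_pos'],s['ft_force'])"
```

```text
time: 9.62
tool_pos: [471.6, 146.6, 83.1]
tcp_rot: [178.9, 1.6, -90.7]
ft_force: [-2.8, -0.9, 4.5]
finger_gap: -0.3
[471.57005621 146.64851494  83.09604964] [-2.77523927 -0.90016469  4.47442166]
```

```bash
python3 -m pendant '[[[-0.02,0,0.08,0],[-0.02,0,0.08,0],[-0.02,0,0.08,0],[-0.02,0,0.08,0],[-0.02,0,0.08,0],[-0.02,0,0.08,0],[-0.02,0,0.08,0],[0,0,0.06,0],[0,0,0.06,0],[0,0,0.06,0]]]'; python3 -c "
from bench import *
s=sense();print(s['tool_pos'],s['ft_force'])"
```

```text
time: 10.45
tool_pos: [471.7, 150.5, 66.8]
tcp_rot: [178.9, 1.6, -90.7]
ft_force: [-2.2, 0.6, 4.7]
finger_gap: -0.0
[471.67703934 150.53801637  66.76553166] [-2.24704759  0.60371503  4.74135214]
```

```bash
python3 -m pendant '[[[0,0,0.05,0],[0,0,0.05,0],[0,0,0.05,0],[0,0,0.05,0],[0,0,0.05,0],[0,0,0.05,0],[0,0,0.05,0],[0,0,0.05,0],[0,0,0.05,0],[0,0,0.05,0]]]'; python3 -c "
from bench import *
s=sense();print(s['tool_pos'],s['ft_force'])"
```

```text
time: 11.28
tool_pos: [471.7, 151.9, 56.0]
tcp_rot: [179.0, 1.7, -90.7]
ft_force: [-0.8, 1.5, 4.6]
finger_gap: 0.1
[471.69626113 151.89802067  56.03088061] [-0.7859505   1.45686546  4.58610377]
```

```bash
python3 -m pendant '[[[0.01,0,0.04,0],[0.01,0,0.04,0],[0.01,0,0.04,0],[0.01,0,0.04,0],[0.01,0,0.04,0],[0.01,0,0.04,0],[0.01,0,0.04,0],[0,0,0.03,0],[0,0,0.03,0],[0,0,0.03,0]]]'; python3 -c "
from bench import *
s=sense();print(s['tool_pos'],s['ft_force'])"
```

```text
time: 12.12
tool_pos: [472.0, 151.9, 48.1]
tcp_rot: [179.0, 1.8, -90.7]
ft_force: [-1.7, 2.0, 5.1]
finger_gap: 0.1
[472.01458591 151.88287684  48.13476051] [-1.67589142  1.98675102  5.05436753]
```

```bash
python3 -m pendant '[[[0.01,0,0.03,0],[0.01,0,0.03,0],[0.01,0,0.03,0],[0.01,0,0.03,0],[0.01,0,0.03,0],[0.01,0,0.03,0],[0.01,0,0.03,0],[0,0,0.03,0],[0,0,0.03,0],[0,0,0.03,0]]]'; python3 - <<'E'
from h import *
im=snapshot("scene")[:,:,::-1]
crop("scene",240,100,330,210,6,"pics/s9.png",im)
print(sense()['tool_pos'],sense()['ft_force'])
E
```

```text
time: 12.95
tool_pos: [472.7, 150.5, 42.4]
tcp_rot: [179.1, 1.8, -90.7]
ft_force: [-3.0, 2.3, 8.5]
finger_gap: -0.0
[472.66807967 150.52067537  42.30783951] [-1.50857177  1.92707502  8.09704251]
```

View pics/s9.png

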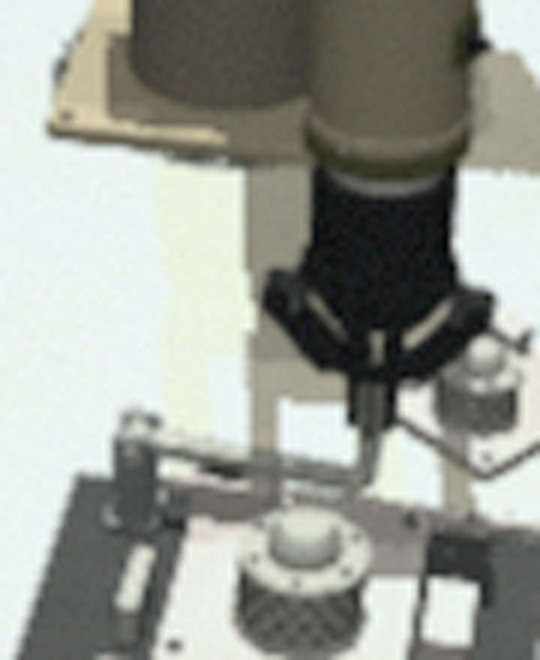

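```bash
python3 -m pendant '[[[0,0,0.02,0],[0,0,0.02,0],[0,0,0.02,0],[0,0,0,0],[0,0,0,0],[0,0,0,0],[0,0,0,0],[0,0,0,0],[0,0,0,0],[0,0,0,0]]]'; python3 -c "
from bench import *
s=sense();print(s['tool_pos'],s['ft_force'])"
```

```text
time: 13.83
tool_pos: [472.7, 150.4, 42.3]
tcp_rot: [179.1, 1.8, -90.7]
ft_force: [-0.9, 2.9, 4.7]
finger_gap: -0.2
[472.67886678 150.3696889   42.28902054] [-0.89229124  2.89237515  4.67754309]
```

```bash
python3 -m pendant '[[[0,0,0.03,0],[0,0,0.03,0],[0,0,0.03,0],[0,0,0.03,0],[0,0,0.03,0],[0,0,0.03,0],[0,0,0.03,0],[0,0,0.03,0],[0,0,0.03,0],[0,0,0.03,0]]]'; python3 -c "
from bench import *
s=sense();print(s['tool_pos'],s['ft_force'])"
```

```text
time: 14.67
tool_pos: [472.7, 150.4, 41.5]
tcp_rot: [179.0, 1.8, -90.7]
ft_force: [-3.8, 1.0, 12.4]
finger_gap: 0.2
[472.73633207 150.39155969  41.53241382] [-3.84700973  0.96149431 12.3529311 ]
```

```bash
python3 -m pendant '[[[0,0,-0.05,0],[0,0,-0.1,0],[0,0,-0.3,0],[0,0,-0.6,0],[0,0,-1,0],[0,0,-1,0],[0,0,-1,0],[0,0,-1,0],[0,0,0,0],[0,0,0,0]]]' 1; python3 - <<'E'
from h import *
im=snapshot("scene")[:,:,::-1]
crop("scene",240,130,330,220,7,"pics/s10.png",im)
print(sense()['tool_pos'],sense()['ft_force'])
E
```

```text
time: 15.5
tool_pos: [471.5, 144.1, 147.9]
tcp_rot: [178.7, 1.5, -90.7]
ft_force: [0.2, 0.3, -0.1]
finger_gap: 85.4
[471.95709681 144.18636302 148.25669579] [ 0.6976769  -0.33671816  1.09583066]
```

View pics/s10.png

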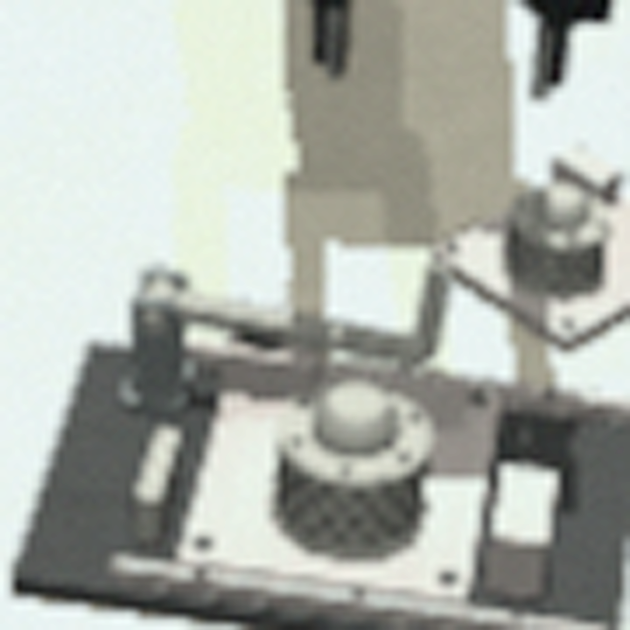

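```bash
python3 - <<'E'
from h import *
a=plane("top",(351.3,188.7),0);b=plane("scene",(175.5,191.8),0);print(a,b)
# colour/dark mask fits
t=cv2.imread("pics/top0.png");s=cv2.imread("pics/scene0.png")
for n,im,(u0,v0,u1,v1) in(("top",t,(330,168,372,210)),("scene",s,(155,170,197,212))):
    g=cv2.cvtColor(im,cv2.COLOR_BGR2GRAY)[v0:v1,u0:u1].astype(float)
    bg=np.median(g);m=((g<bg*0.85)*255).astype(np.uint8)
    k,l,st,c=cv2.connectedComponentsWithStats(m);print(n,bg,[ (x[:5].tolist()) for x in st[1:] if x[4]>8])
P=(a+b)/2
ring=lambda r,z:[(P[0]+r*np.cos(q),P[1]+r*np.sin(q),z) for q in np.arange(0,6.28,.4)]
R=ring(28,0)+ring(28,36)+ring(21,36)
crop("top",330,168,372,210,9.5,"pics/c5a.png",t,R);crop("scene",155,170,197,212,9.5,"pics/c5b.png",s,R)
cv2.imwrite("pics/c5.png",np.hstack([cv2.imread("pics/c5a.png"),cv2.imread("pics/c5b.png")]))
E
```

```text
[ 586.79816991 -255.16794128    0.        ] [ 5.87054289e+02 -2.50952095e+02 -1.13686838e-13]
top 114.0 [[19, 12, 13, 15, 69], [11, 14, 15, 18, 83]]
scene 183.0 [[12, 0, 12, 2, 20], [12, 8, 18, 20, 287]]
```

View pics/c5.png

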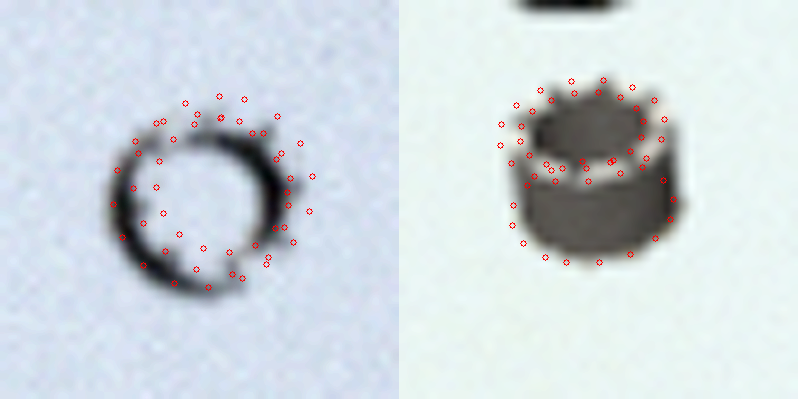

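```bash
python3 - <<'E'
from h import *
for z in(148,161,167,180,185): print(z,proj("scene",(472,144,z)),proj("scene",(472,144+42,z)),proj("scene",(472,144-42,z)))
print((240+335/7-.5,130+75/7-.5),(240+540/7-.5,130+95/7-.5))
E
```

```text
148 [301.30612394 149.46579274] [314.4340654  151.00802773] [288.27055826 147.93440981]
161 [301.61408422 146.09067815] [314.81829889 147.62971733] [288.50331033 144.56253012]
167 [301.75740822 144.51990764] [314.99712557 146.05741291] [288.61162942 142.99331129]
180 [302.07055509 141.08795028] [315.3878535  142.62200118] [288.84828743 139.56484619]
185 [302.19195789 139.75742685] [315.53933776 141.29010055] [288.94003394 138.23571432]
(287.35714285714283, 140.21428571428572) (316.6428571428571, 143.07142857142858)
```

```bash
python3 -m pendant '[[[1,-0.3,0,0],[1,-0.3,0,0],[1,-0.3,0,0],[1,-0.3,0,0],[1,-0.3,0,0],[1,-0.3,0,0],[1,-0.3,0,0],[1,-0.3,0,0],[1,-0.3,0,0],[1,-0.3,0,0]]]';  python3 -m pendant '[[[1,-0.3,0,0],[1,-0.3,0,0],[1,-0.3,0,0],[1,-0.3,0,0],[1,-0.3,0.5,0],[1,-0.3,0.5,0],[1,-0.3,0.5,0],[0.8,-0.2,0.5,0],[0,0,0,0],[0,0,0,0]]]'
```

```text
time: 16.38
tool_pos: [524.6, -60.9, 132.2]
tcp_rot: [177.9, 1.6, -90.4]
ft_force: [-0.0, 0.4, 0.0]
finger_gap: 85.2
time: 17.22
tool_pos: [561.6, -226.0, 71.6]
tcp_rot: [176.9, 1.9, -90.7]
ft_force: [0.1, -0.4, 0.0]
finger_gap: 85.0
```

```bash
python3 -m pendant '[[[0.6,-0.6,0,0],[0.4,-0.4,0,0],[0.2,-0.2,0,0],[0,0,0.4,0],[0,0,0.4,0],[0,0,0.4,0],[0,0,0.3,0],[0,0,0.2,0],[0,0,0,0],[0,0,0,0]]]';  python3 - <<'E'
from h import *
s=sense();print(s['tool_pos'],s['tcp_rot'])
im=snapshot("scene")[:,:,::-1]
crop("scene",140,130,220,220,6,"pics/s11.png",im,[(586,-251.5,36)])
im=snapshot("top")[:,:,::-1]
crop("top",310,150,400,240,6,"pics/t11.png",im,[(586,-251.5,36)])
E
```

```text
time: 18.05
tool_pos: [579.5, -241.8, 29.1]
tcp_rot: [176.5, 2.2, -90.5]
ft_force: [-0.2, 0.1, 0.3]
finger_gap: 85.1
[ 579.54428655 -241.79500603   29.09719199] [176.45242065   2.19851939 -90.46693203]
```

View pics/s11.png

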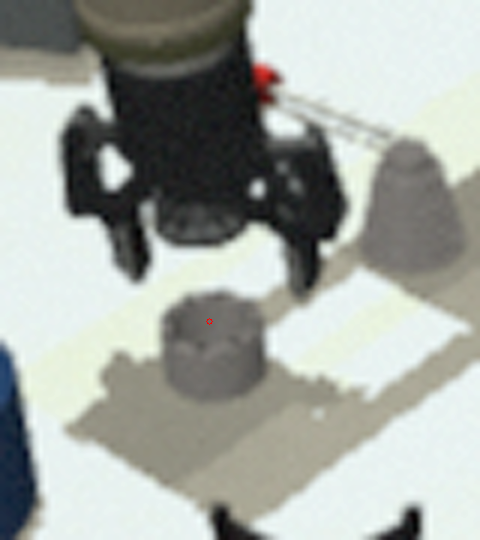

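View pics/t11.png

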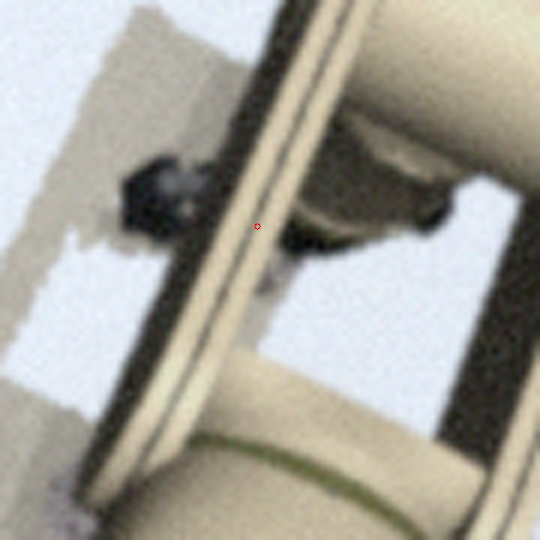

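```bash
python3 -m pendant '[[[0.25,-0.2,0,0],[0.15,-0.1,0,0],[0,0,0.2,0],[0,0,0.2,0],[0,0,0.2,0],[0,0,0.2,0],[0,0,0.2,0],[0,0,0.1,0],[0,0,0,0],[0,0,0,0]]]'
```

```text
time: 18.98
tool_pos: [585.8, -250.9, 5.5]
tcp_rot: [176.6, 2.1, -90.5]
ft_force: [-0.0, -0.6, -0.3]
finger_gap: 85.3
```

```bash
python3 -m pendant '[[[0,0,0.15,0],[0,0,0.15,0],[0,0,0.15,0],[0,0,0.1,0],[0,0,0.1,0],[0,0,0,0],[0,0,0,0],[0,0,0,0],[0,0,0,0],[0,0,0,0]]]';  python3 - <<'E'
from h import *
s=sense();print(s['tool_pos'],s['ft_force'])
im=snapshot("scene")[:,:,::-1]
crop("scene",140,140,220,220,7,"pics/s12.png",im,[(586,-250,36)])
E
```

```text
time: 19.82
tool_pos: [585.2, -250.3, -8.3]
tcp_rot: [176.6, 2.1, -90.5]
ft_force: [-0.1, -0.6, 0.6]
finger_gap: 85.6
[ 585.23686151 -250.33952259   -8.32189277] [-0.14898366 -0.62281595  0.60423529]
```

View pics/s12.png

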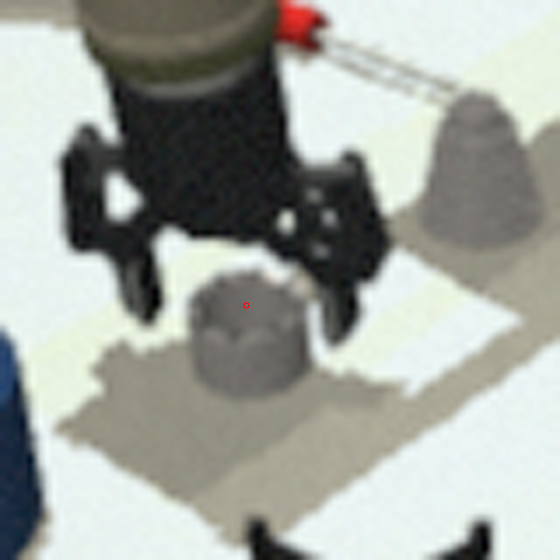

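```bash
python3 -m pendant '[[[0,0,0.1,0],[0,0,0.1,0],[0,0,0.1,0],[0,0,0,0],[0,0,0,0],[0,0,0,0],[0,0,0,0],[0,0,0,0],[0,0,0,0],[0,0,0,0]]]'; python3 -m pendant '[[[0,0,0,0],[0,0,0,0],[0,0,0,0],[0,0,0,0],[0,0,0,0],[0,0,0,0],[0,0,0,0],[0,0,0,0],[0,0,0,0],[0,0,0,0]]]' -1 30;  python3 - <<'E'
from h import *
s=sense();print(s['tool_pos'],s['ft_force'],s['finger_gap'])
im=snapshot("scene")[:,:,::-1]
crop("scene",140,140,220,220,7,"pics/s13.png",im)
E
```

```text
time: 20.7
tool_pos: [585.0, -250.2, -14.7]
tcp_rot: [176.6, 2.1, -90.5]
ft_force: [0.1, -0.6, -0.7]
finger_gap: 85.6
time: 21.53
tool_pos: [585.5, -250.5, -13.9]
tcp_rot: [176.7, 2.1, -90.5]
ft_force: [-0.6, -0.2, 1.0]
finger_gap: 55.4
[ 585.4519136  -250.51615084  -13.90885114] [-0.59566387 -0.1557353   0.95079439] 55.40817687056047
```

View pics/s13.png

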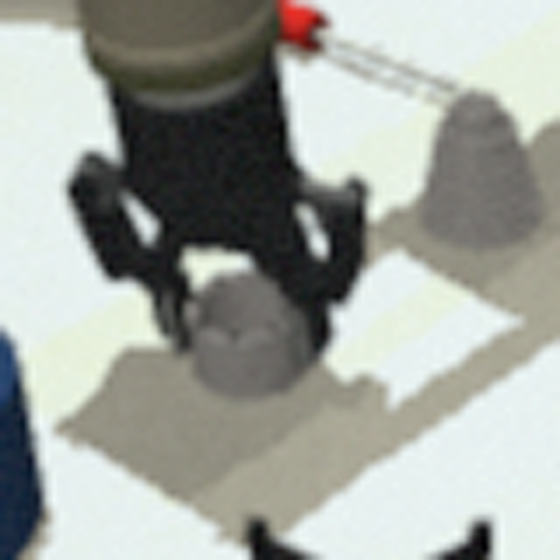

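```bash
python3 -m pendant '[[[0,0,-0.3,0],[0,0,-0.6,0],[0,0,-1,0],[0,0,-1,0],[0,0,-1,0],[0,0,-1,0],[0,0,-1,0],[0,0,-0.6,0],[0,0,0,0],[0,0,0,0]]]' - 40;  python3 - <<'E'
from h import *
s=sense();print(s['tool_pos'],s['ft_force'],s['finger_gap'],s['tcp_rot'])
im=snapshot("scene")[:,:,::-1]
crop("scene",130,90,230,200,5.5,"pics/s14.png",im)
E
```

```text
time: 22.42
tool_pos: [592.3, -254.9, 126.7]
tcp_rot: [176.6, 2.1, -90.5]
ft_force: [0.3, 0.3, -1.9]
finger_gap: 55.3
[ 592.32693613 -254.90721398  126.66810622] [ 0.29333953  0.34011505 -1.92686126] 55.26862603607626 [176.62138946   2.10642234 -90.48147087]
```

View pics/s14.png

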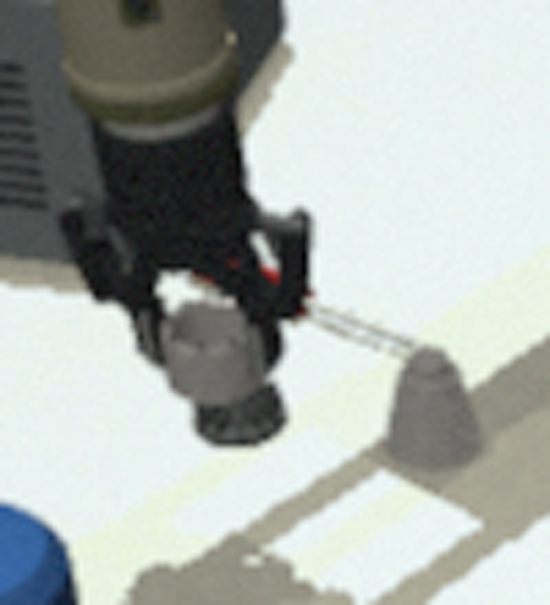

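```bash
python3 -m pendant '[[[-0.5,0,0,0],[-1,0,0,0],[-1,0,0,0],[-1,0,0,0],[-1,0,0,0],[-1,0,0,0],[-1,0,0,0],[-1,0,0,0],[-1,0,0,0],[-1,0,0,0]]]';  python3 -m pendant '[[[-1,0,0,0],[-1,0,0,0],[-1,0,0,0],[-1,0,0,0],[-1,0,0,0],[-1,0,0,0],[-1,0,0,0],[-0.8,0,0,0],[-0.4,0,0,0],[0,0,0,0]]]'
```

```text
time: 23.3
tool_pos: [582.6, -52.1, 116.4]
tcp_rot: [175.1, 2.6, -90.9]
ft_force: [0.5, 0.1, -1.9]
finger_gap: 54.9
time: 24.13
tool_pos: [568.3, 131.4, 106.1]
tcp_rot: [173.4, 2.8, -90.6]
ft_force: [0.8, 0.1, -0.6]
finger_gap: 54.9
```

```bash
python3 -m pendant '[[[0.1,-0.3,0,0],[0.1,-0.3,0,0],[0.05,-0.3,0,0],[0,-0.2,0.1,0],[0,-0.05,0.15,0],[0,0,0.15,0],[0,0,0.1,0],[0,0,0,0],[0,0,0,0],[0,0,0,0]]]';  python3 - <<'E'
from h import *
s=sense();print(s['tool_pos'],s['ft_force'],s['finger_gap'],s['tcp_rot'])
im=snapshot("scene")[:,:,::-1]
crop("scene",250,120,340,220,6,"pics/s15.png",im,[(590.3,126,88),(590.3,126,71)])
im=snapshot("top")[:,:,::-1]
crop("top",180,140,270,230,6,"pics/t15.png",im,[(590.3,126,88),(590.3,126,71)])
E
```

```text
time: 24.97
tool_pos: [590.9, 121.2, 88.4]
tcp_rot: [173.1, 2.6, -90.9]
ft_force: [0.7, 0.1, -1.5]
finger_gap: 54.8
[590.85205878 121.21454266  88.37423944] [ 0.72972591  0.10204178 -1.47524114] 54.776851995402794 [173.0691981    2.64287151 -90.86806193]
```

View pics/s15.png

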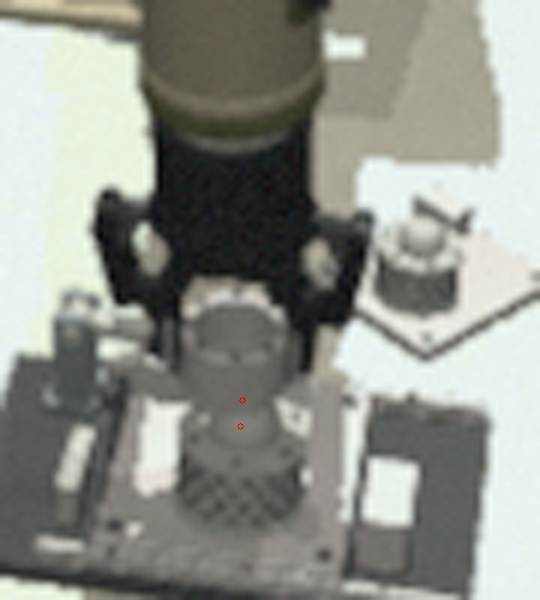

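View pics/t15.png

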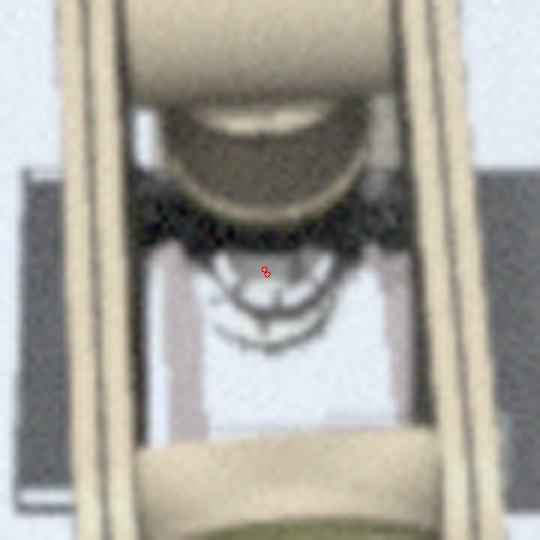

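```bash
python3 - <<'E'
from h import *
print(plane("scene",(250+237/6-.5,120+329/6-.5),138.3))
im=cv2.imread("pics/s15.png");cv2.imwrite("pics/s15b.png",cv2.resize(im[260:500,120:360],None,fx=3,fy=2.5,interpolation=cv2.INTER_CUBIC)[:600])
im=cv2.imread("pics/t15.png");cv2.imwrite("pics/t15b.png",cv2.resize(im[200:380,170:370],None,fx=3.3,fy=3.3,interpolation=cv2.INTER_CUBIC)[:600])
# predicted rings
from scipy.spatial.transform import Rotation as Ro
Rg=Ro.from_euler('xyz',[176.6,2.1,-90.5],degrees=True);Rn=Ro.from_euler('xyz',[173.1,2.6,-90.9],degrees=True)
D=Rn*Rg.inv();b=D.apply([0.5,0.5,13.9]);n=D.apply([0,0,1]);print("base off",b,"axis",n)
E
```

```text
[596.1005177  121.13755947 138.3       ]
base off [ 1.34746062  0.36445243 13.84779854] axis [ 0.06086427 -0.00959918  0.99809989]
```

View pics/s15b.png

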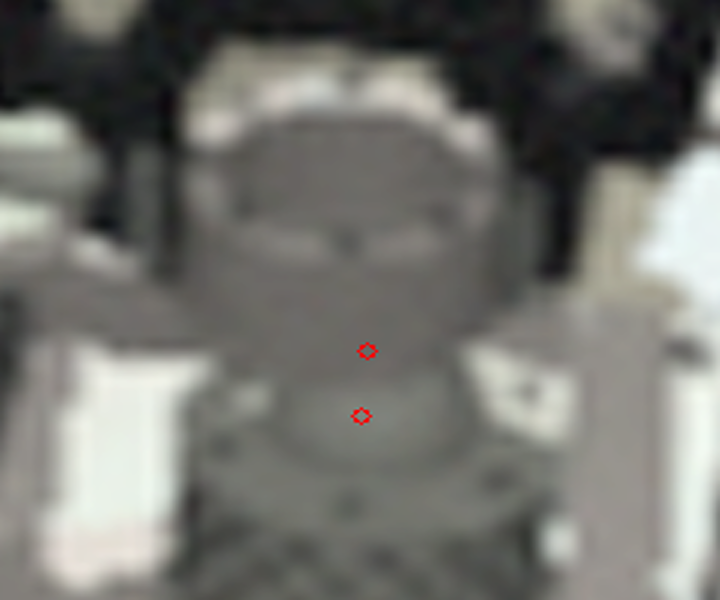

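View pics/t15b.png

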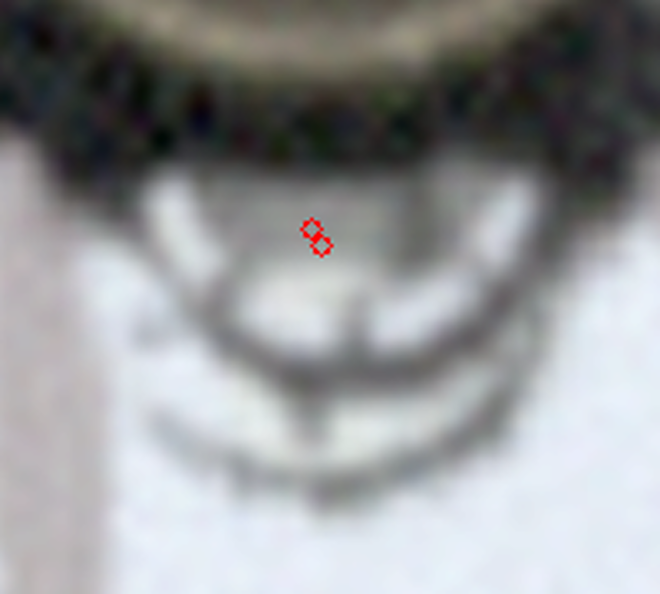

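```bash
python3 -m pendant '[[[-0.1,0.05,0,0],[-0.1,0.05,0,0],[-0.07,0.02,0,0],[0,-0.01,0.1,0],[0,-0.01,0.1,0],[0,-0.01,0.1,0],[0,-0.01,0.1,0],[0,0,0,0],[0,0,0,0],[0,0,0,0]]]';  python3 - <<'E'
from h import *
s=sense();print(s['tool_pos'],s['ft_force'],s['finger_gap'],s['tcp_rot'])
im=snapshot("scene")[:,:,::-1]
crop("scene",270,150,320,200,12,"pics/s16.png",im,[(590.3,126,88),(590.3,126,71),(590.3,126,120)])
im=snapshot("top")[:,:,::-1]
crop("top",205,165,245,205,15,"pics/t16.png",im,[(590.3,126,88),(590.3,126,71),(590.3,126,120)])
E
```

```text
time: 25.9
tool_pos: [588.2, 128.5, 80.9]
tcp_rot: [173.1, 2.7, -90.8]
ft_force: [-0.6, -0.3, -1.3]
finger_gap: 54.8
[588.24105919 128.47077812  80.9332162 ] [-0.57459138 -0.33660252 -1.25864849] 54.843320832209486 [173.1463607    2.65933164 -90.79264553]
```

View pics/s16.png

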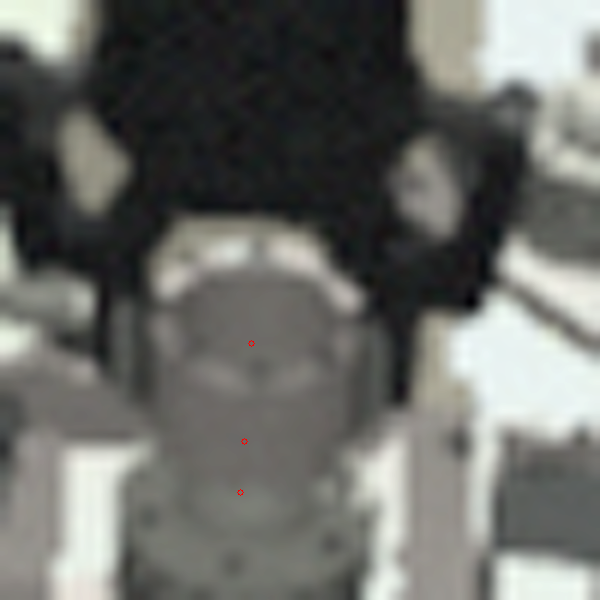

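View pics/t16.png

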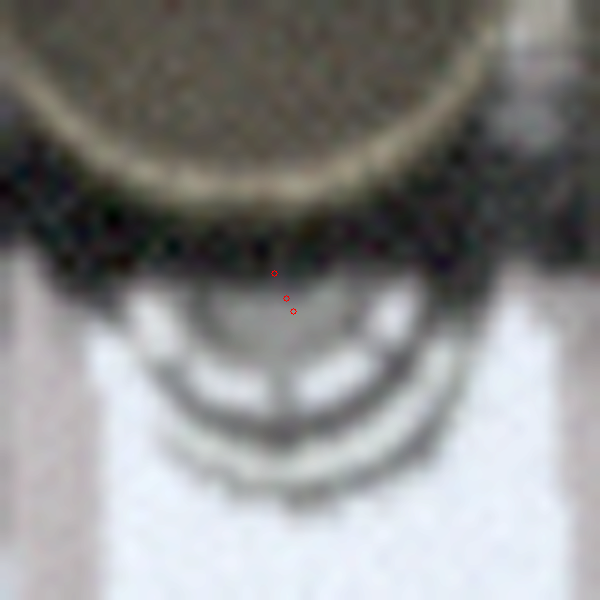

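```bash
python3 -m pendant '[[[0,0.02,0.06,0],[0,0.02,0.06,0],[0,0,0.06,0],[0,0,0.06,0],[0,0,0.05,0],[0,0,0.05,0],[0,0,0.05,0],[0,0,0.05,0],[0,0,0.05,0],[0,0,0,0]]]';  python3 - <<'E'
from h import *
s=sense();print(s['tool_pos'],s['ft_force'],s['finger_gap'],s['tcp_rot'],s['wrist_torque'])
E
```

```text
time: 26.83
tool_pos: [586.6, 128.9, 70.8]
tcp_rot: [173.2, 2.7, -90.8]
ft_force: [-0.0, 0.0, 0.1]
finger_gap: 54.6
[586.59679792 128.89043144  70.80571661] [-0.04438063  0.04837417  0.0580709 ] 54.63597534712553 [173.21244005   2.66364095 -90.80405287] [-0.02048773 -0.13990611 -0.02162446]
```

```bash
python3 -m pendant '[[[0,-0.005,0.04,0],[0,-0.005,0.04,0],[0,-0.005,0.04,0],[0,-0.005,0.04,0],[0,-0.005,0.04,0],[0,-0.005,0.04,0],[0,-0.005,0.04,0],[0,0,0,0],[0,0,0,0],[0,0,0,0]]]';  python3 - <<'E'
from h import *
s=sense();print(s['tool_pos'],s['ft_force'],s['finger_gap'],s['tcp_rot'],s['wrist_torque'])
im=snapshot("scene")[:,:,::-1]
crop("scene",270,150,320,200,12,"pics/s17.png",im)
E
```

```text
time: 27.67
tool_pos: [589.4, 129.0, 66.6]
tcp_rot: [173.6, 2.7, -90.8]
ft_force: [2.2, -0.6, -0.1]
finger_gap: 55.2
[589.39287184 129.04016326  66.59574383] [ 2.16040196 -0.62569376 -0.12999829] 55.23604448383031 [173.55193846   2.67832937 -90.81135589] [-0.05897713 -0.40501635 -0.04369486]
```

View pics/s17.png

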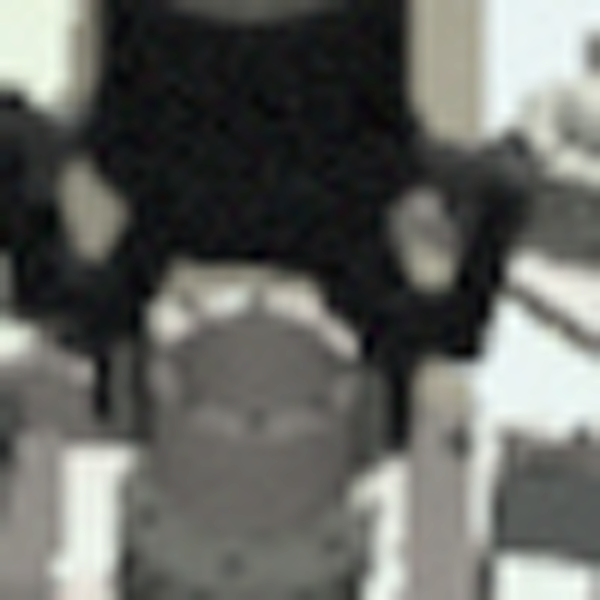

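```bash
python3 -m pendant '[[[0,-0.03,0,0],[0,-0.02,0.03,0],[0,-0.01,0.04,0],[0,-0.005,0.04,0],[0,-0.005,0.04,0],[0,-0.005,0.04,0],[0,-0.005,0.04,0],[0,-0.005,0.04,0],[0,0,0,0],[0,0,0,0]]]';  python3 - <<'E'
from h import *
s=sense();print(s['tool_pos'],s['ft_force'],s['finger_gap'],s['tcp_rot'],s['wrist_torque'])
E
```

```text
time: 28.55
tool_pos: [589.6, 129.3, 59.5]
tcp_rot: [173.4, 2.7, -90.8]
ft_force: [0.8, -0.7, -0.5]
finger_gap: 55.0
[589.57152666 129.26541889  59.51787356] [ 0.81990344 -0.66696279 -0.5009626 ] 54.97204781878718 [173.42083678   2.66694582 -90.81302471] [ 0.00029121 -0.27470813 -0.00904128]
```

```bash
python3 -m pendant '[[[0,0,0.03,0],[0,0,0.03,0],[0,0,0.03,0],[0,0,0.02,0],[0,0,0.02,0],[0,0,0.02,0],[0,0,0.02,0],[0,0,0.02,0],[0,0,0.02,0],[0,0,0.02,0]]]';  python3 - <<'E'
from h import *
s=sense();print(s['tool_pos'],s['ft_force'],s['finger_gap'],s['tcp_rot'],s['wrist_torque'])
E
```

```text
time: 29.38
tool_pos: [589.5, 129.4, 58.2]
tcp_rot: [173.5, 2.7, -90.8]
ft_force: [-1.9, -1.4, 6.0]
finger_gap: 54.8
[589.49656889 129.39638443  58.16357368] [-1.9387571  -1.40939431  5.9932043 ] 54.820876711971806 [173.49118317   2.65575805 -90.79517285] [-2.00014645e-01  2.86018319e-01 -2.72723023e-04]
```

```bash
python3 -m pendant '[[[0,0,-0.02,0],[0,0,0,0],[0,0,0,0],[0,0,0,0],[0,0,0,0],[0,0,0,0],[0,0,-0.2,0],[0,0,-0.4,0],[0,0,-0.5,0],[0,0,-0.5,0]]]' 1;  python3 - <<'E'
from h import *
s=sense();print(s['tool_pos'],s['ft_force'],s['finger_gap'],s['tcp_rot'],s['wrist_torque'])
im=snapshot("scene")[:,:,::-1]
crop("scene",260,130,330,200,8,"pics/s18.png",im)
E
```

```text
time: 30.22
tool_pos: [589.8, 128.0, 87.8]
tcp_rot: [173.0, 2.6, -90.8]
ft_force: [0.9, 0.6, 0.0]
finger_gap: 85.5
[589.8423164  127.9703313   87.80209143] [0.92667233 0.63875863 0.01111961] 85.5282955003577 [173.01830457   2.64129083 -90.797733  ] [ 0.00162056 -0.05483187 -0.03063356]
```

View pics/s18.png

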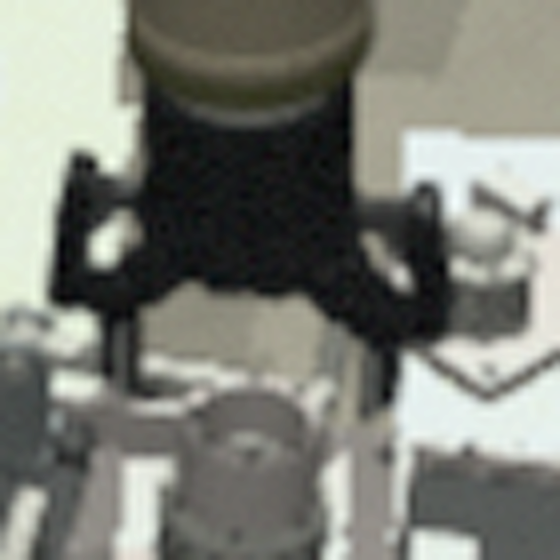

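```bash
python3 -m pendant '[[[0,0,-1,0],[0,0,-1,0],[0,0.3,-0.6,0],[-0.2,1,0,0],[-0.2,1,0,0],[-0.2,1,0,0],[-0.2,1,0,0],[-0.2,1,0,0],[0,0.6,0,0],[0,0,0,0]]]';  python3 - <<'E'
from h import *
s=sense();print(s['tool_pos'],s['ft_force'],s['finger_gap'],s['tcp_rot'],s['wrist_torque'])
im=snapshot("scene")[:,:,::-1]
crop("scene",235,120,335,220,6,"pics/s19.png",im)
im=snapshot("top")[:,:,::-1]
crop("top",175,150,285,240,6,"pics/t19.png",im)
E
```

```text
time: 31.1
tool_pos: [479.4, 146.9, 168.8]
tcp_rot: [174.1, 2.8, -90.8]
ft_force: [-0.3, -0.2, -0.8]
finger_gap: 85.5
[479.36166888 146.89717452 168.76882703] [-0.3316712  -0.22364713 -0.82017093] 85.5185945336564 [174.06450752   2.78002283 -90.84576219] [-0.02122048 -0.01137587 -0.01111582]
```

View pics/s19.png

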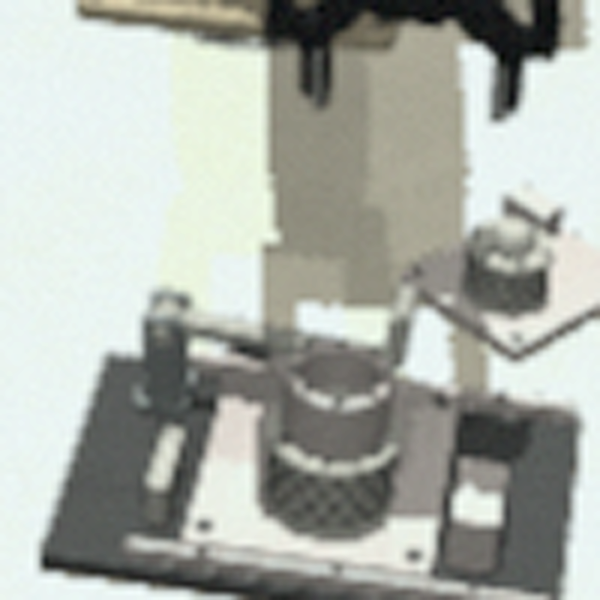

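View pics/t19.png

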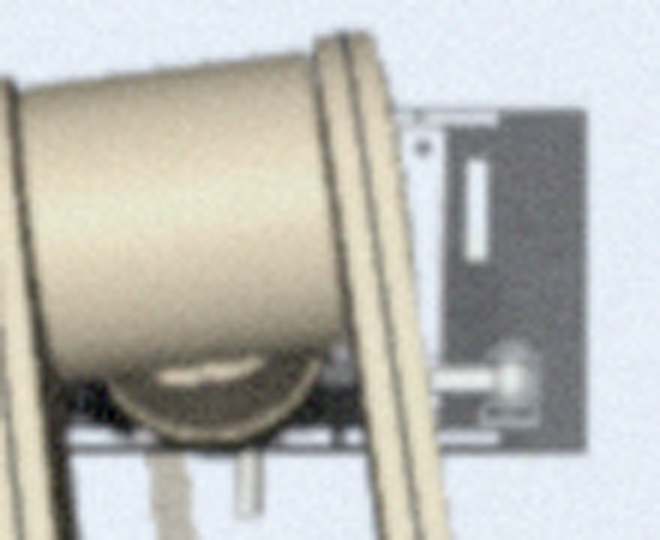

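```bash
python3 - <<'E'
from h import *
print(plane("top",(215.8,235),50), plane("scene",(235+409/6-.5,120+283/6-.5),50),two((215.8,235),(235+409/6-.5,120+283/6-.5)))
for a in(-.05,-.1,-.15):
  y=26.3+125*np.cos(a)
  print(a,[(proj("scene",(x,y,64+125*np.sin(a)))-[235,120]+.5)*6 for x in(447,503)])
E
```

```text
[448.93739772 150.86514201  50.        ] [430.45562994 151.52384435  50.        ] (array([448.28303335, 151.07272731,  63.01107305]), np.float64(2.671223901554872))
-0.05 [array([406.25177157, 289.20633942]), array([395.23182147, 349.89592513])]
-0.1 [array([404.5730686 , 297.97333724]), array([393.53402029, 358.75421637])]
-0.15 [array([402.35795337, 306.58287563]), array([391.28450518, 367.44925522])]
```

```bash
python3 -m pendant '[[[0,-0.05,1,0],[0,-0.05,1,0],[0,-0.05,1,0],[0.05,-0.05,1,0],[0.05,-0.05,0.8,0],[0.05,-0.05,0.6,0],[0,-0.05,0.4,0],[0,-0.05,0.2,0],[0,0,0,0],[0,0,0,0]]]';  python3 - <<'E'
from h import *
s=sense();print(s['tool_pos'],s['ft_force'],s['finger_gap'],s['tcp_rot'])
im=snapshot("scene")[:,:,::-1]
crop("scene",235,120,335,220,6,"pics/s20.png",im)
E
```

```text
time: 32.03
tool_pos: [486.8, 148.3, 45.8]
tcp_rot: [174.7, 2.8, -91.1]
ft_force: [0.2, 0.5, -0.5]
finger_gap: 84.9
[486.83556491 148.32138614  45.76614509] [ 0.22520907  0.47007705 -0.49573307] 84.93759099338227 [174.66902884   2.81929547 -91.05007002]
```

View pics/s20.png

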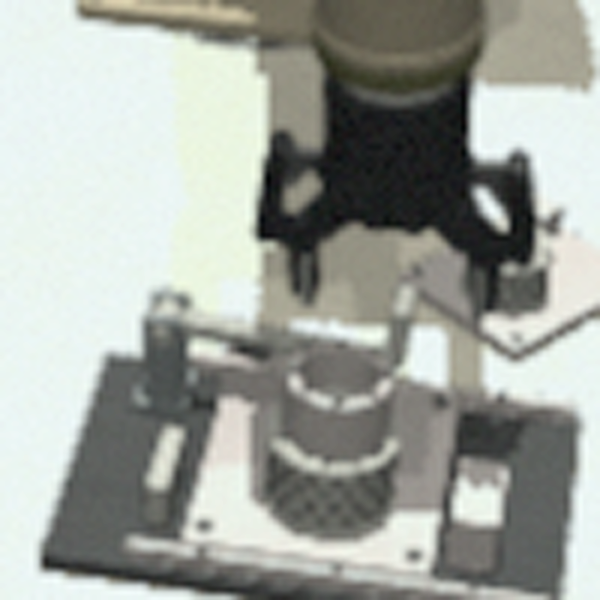

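```bash
python3 -m pendant '[[[-0.05,0.3,0,0],[-0.05,0.2,0,0],[0,0.1,0.2,0],[0,0,0.2,0],[0,0,0.2,0],[0,0,0.2,0],[0,0,0.1,0],[0,0,0.05,0],[0,0,0,0],[0,0,0,0]]]';  python3 - <<'E'
from h import *
s=sense();print(s['tool_pos'],s['ft_force'],s['finger_gap'],s['tcp_rot'])
im=snapshot("scene")[:,:,::-1]
crop("scene",235,120,335,220,6,"pics/s21.png",im)
E
```

```text
time: 32.92
tool_pos: [474.3, 152.4, 29.7]
tcp_rot: [175.0, 2.9, -91.0]
ft_force: [0.7, -0.2, 0.3]
finger_gap: 85.3
[474.2621695  152.40045114  29.69279933] [ 0.72088293 -0.17906884  0.26799918] 85.33870162855345 [175.02392935   2.88391085 -91.01082499]
```

View pics/s21.png

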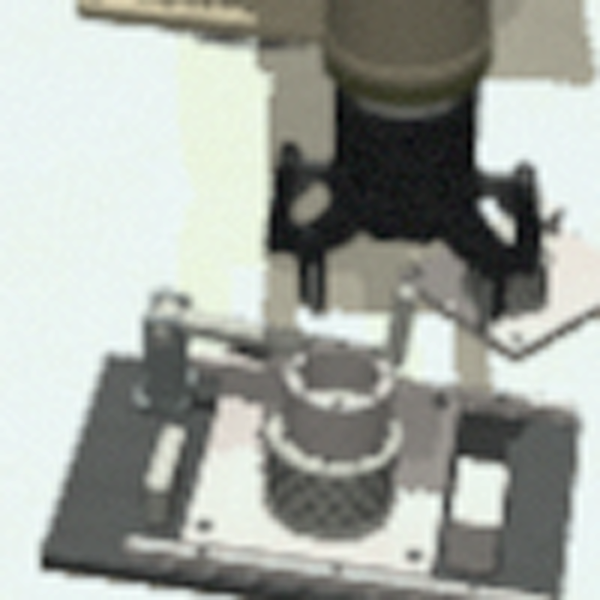

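```bash
python3 -m pendant '[[[0,0,0.15,0],[0,0,0.15,0],[0,0,0.1,0],[0,0,0,0],[0,0,0,0],[0,0,0,0],[0,0,0,0],[0,0,0,0],[0,0,0,0],[0,0,0,0]]]'; python3 -m pendant '[[[0,0,0,0],[0,0,0,0],[0,0,0,0],[0,0,0,0],[0,0,0,0],[0,0,0,0],[0,0,0,0],[0,0,0,0],[0,0,0,0],[0,0,0,0]]]' -1 40;  python3 - <<'E'
from h import *
im=snapshot("scene")[:,:,::-1]
crop("scene",235,120,335,220,6,"pics/s22.png",im)
E
```

```text
time: 33.8
tool_pos: [474.1, 152.8, 21.3]
tcp_rot: [175.1, 2.9, -91.0]
ft_force: [0.2, 0.0, 0.9]
finger_gap: 85.6
time: 34.63
tool_pos: [474.3, 152.3, 21.7]
tcp_rot: [175.1, 2.8, -91.0]
ft_force: [-0.3, -1.5, 1.3]
finger_gap: 10.5
```

View pics/s22.png

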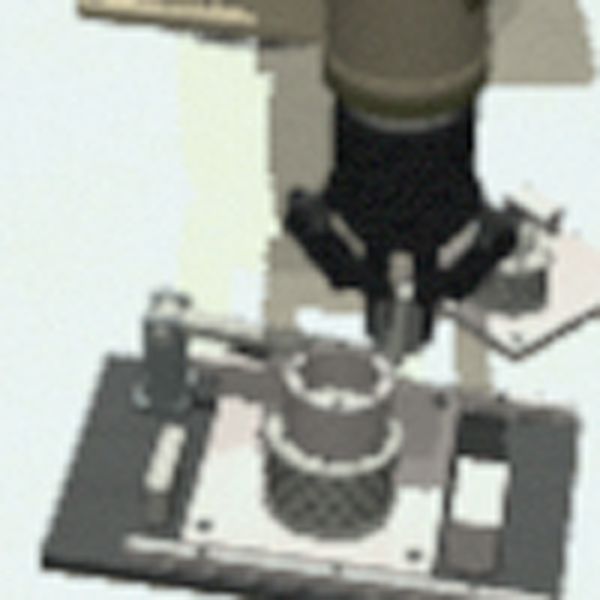

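```bash
python3 -m pendant '[[[0,0.02,-0.2,0],[0,0.02,-0.3,0],[0,0.03,-0.35,0],[0,0.03,-0.35,0],[0.01,0.03,-0.35,0],[0.02,0.03,-0.35,0],[0.03,0.03,-0.35,0],[0.05,0.03,-0.35,0],[0.06,0.03,-0.35,0],[0.07,0.03,-0.35,0]]]'
```

```text
time: 35.52
tool_pos: [474.0, 142.9, 81.7]
tcp_rot: [175.2, 2.8, -91.1]
ft_force: [6.6, -2.7, -12.5]
finger_gap: 10.4
```

```bash
python3 -m pendant '[[[0.13,0.03,-0.32,0],[0.14,0.03,-0.32,0],[0.16,0.03,-0.31,0],[0.17,0.03,-0.3,0],[0.19,0.03,-0.29,0],[0.2,0.03,-0.28,0],[0.22,0.03,-0.27,0],[0.23,0.03,-0.26,0],[0.24,0.03,-0.25,0],[0.25,0.03,-0.24,0]]]'
```

```text
time: 36.35
tool_pos: [473.8, 106.6, 133.3]
tcp_rot: [175.5, 3.5, -91.1]
ft_force: [7.3, 3.1, -10.9]
finger_gap: 10.1
```

```bash
python3 -m pendant '[[[0,0,0,0],[0,0,0,0],[0,0,0,0],[0,0,0,0],[0,0,0,0],[0,0,0,0],[0,0,0,0],[0,0,0,0],[0,0,0,0],[0,0,0,0]]]' 1; python3 -m pendant '[[[0,0,-0.5,0],[0,0,-1,0],[0,0,-1,0],[0,0,-1,0],[0,0.5,-1,0],[0.5,0.5,-0.5,0],[1,0.5,0,0],[1,0.5,0,0],[1,0,0,0],[1,0,0,0]]]'; python3 -m pendant '[[[1,0,0,0],[1,0,0,0],[1,0,0,0],[1,0,0,0],[1,0,0,0],[1,0,0,0],[1,0,0,0],[0.5,0,0,0],[0,0,0,0],[0,0,0,0]]]'; python3 - <<'E'
from h import *
def pin(a):
    y=26.3+125*np.cos(a);z=64+125*np.sin(a);return[(446.8,y+.4,z),(505,y-.5,z)]
im=snapshot("scene")[:,:,::-1]
crop("scene",230,120,330,220,7,"pics/s23.png",im,pin(.8)+pin(.9)+pin(1.))
im=snapshot("top")[:,:,::-1]
cv2.imwrite("pics/t23full.png",im)
crop("top",175,150,285,240,7,"pics/t23.png",im)
im=cv2.imread("pics/t23full.png")
E
```

```text
time: 37.18
tool_pos: [473.4, 107.2, 133.9]
tcp_rot: [175.5, 3.5, -91.1]
ft_force: [0.5, 0.1, 0.7]
finger_gap: 85.5
time: 38.02
tool_pos: [438.8, 11.2, 243.8]
tcp_rot: [175.7, 3.5, -90.7]
ft_force: [0.2, -0.2, -0.6]
finger_gap: 85.3
time: 38.85
tool_pos: [436.8, -149.8, 243.9]
tcp_rot: [176.3, 3.3, -91.0]
ft_force: [-0.5, -0.5, -0.3]
finger_gap: 85.2
```

View pics/s23.png

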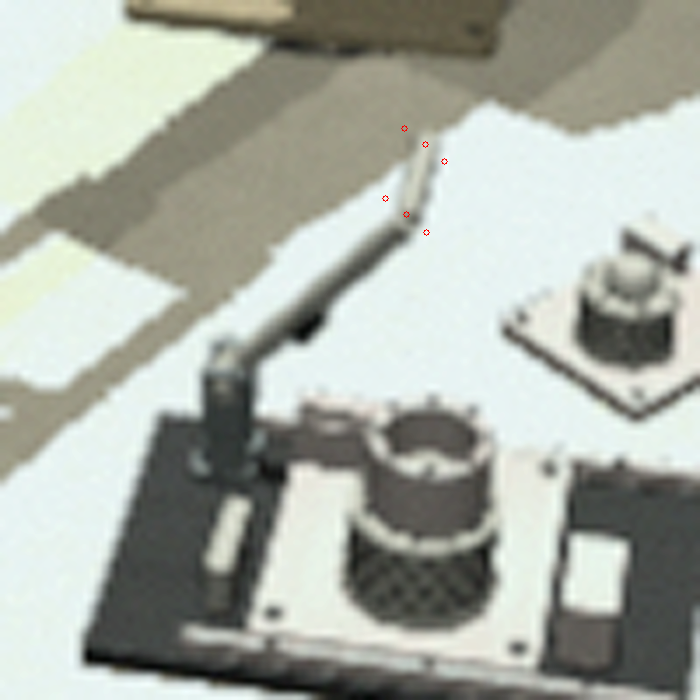

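View pics/t23.png

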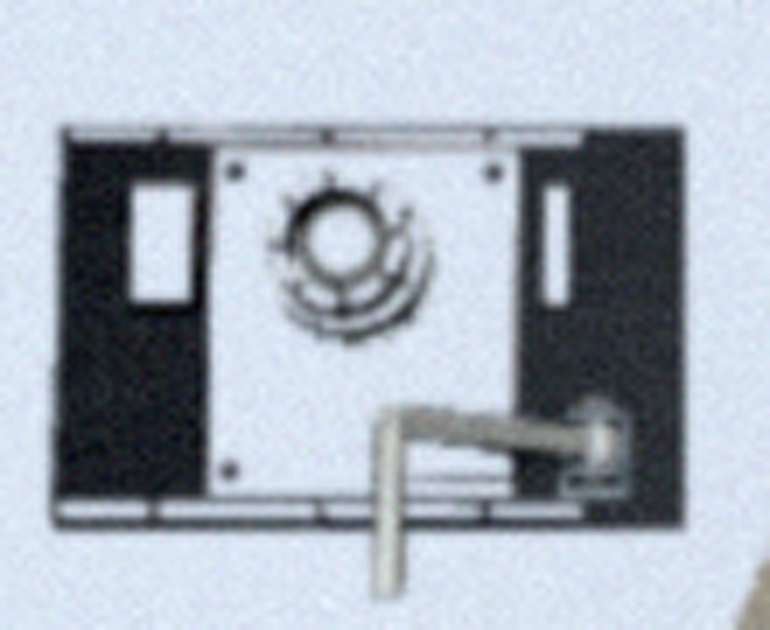

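View pics/t23full.png

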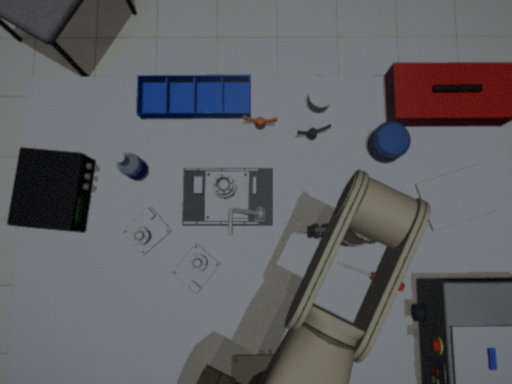

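```bash
python3 - <<'E'
from h import *
c=(591,127.5)
ring=lambda r,z:[(c[0]+r*np.cos(q),c[1]+r*np.sin(q),z) for q in np.arange(0,6.28,.35)]
im=snapshot("scene")[:,:,::-1]
crop("scene",275,165,310,215,12,"pics/f1.png",im,ring(28,107)+ring(28,71))
im=snapshot("top")[:,:,::-1]
crop("top",205,165,240,215,12,"pics/f2.png",im,ring(28,107)+ring(28,71))
cv2.imwrite("pics/f.png",np.hstack([cv2.imread("pics/f1.png"),cv2.imread("pics/f2.png")])[:600,:800])
s=sense();print(s['qd'].round(2),s['time'])
E
```

```text
[ 0.13  0.04  0.17 -0.18 -0.07 -0.11] 39.05
```

View pics/f.png

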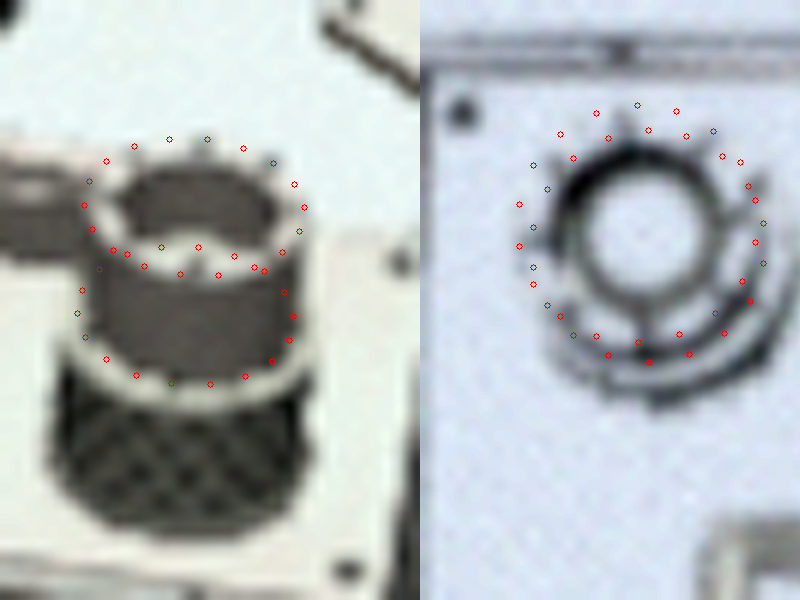

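The collar's rim and underside match the home heights of 107 and 71 mm to within the calibration. The lever is up and the robot is clear, so I'm handing in.

```bash
python3 -c "
from bench import *
print(hand_in())"
```

```text
the job is handed in; nothing more can be done
None
```

I handed the job in at about 39 s: brake set, collar fitted, lever raised again. No verdict was reported.

**Brake:** I pushed the lever down with shut fingers and let go. The last reading was 12.4 N. That is above the 9–11 N target band but below the 13 N crush limit. I only read the force at the end of each move, so I can't rule out a short peak nearer 13 N. On the first push the fingers slid off the handle at about 0.36 rad; I repositioned and finished the stroke. The lever stayed down while the collar went on.

**Collar:** I gripped it at 30–40 N and lowered it over the spigot's taper until it bottomed at about 6 N. In the final pictures it sits level, and its rim and underside match the home heights of 107 and 71 mm to within about 1–2 pixels (roughly 3–6 mm).

**Lever release:** I pinched the handle and raised it along its arc. The last picture puts it at about 0.9 rad, above the 0.6 rad release limit. The arm ended well clear, touching nothing, and the other parts look unmoved.

**Disagreements:**
- The reported tool height was about 16 mm lower than where the pictures and contacts put the fingertips, so I worked from contact and images instead.
- The tool tilted up to about 7° during fast moves. The collar was about 3° off upright on the way down and settled flat when released.

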